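Carry a latch position over to a second board with a tape measure

TASK

One of the two crate boards already has its toggle latch; the bare one is to get a latch at the same distance from its left-hand end (left as the robot sees it). Stand the tape measure on the latched board beside the latch, hook the end of its blade over the board's left-hand end, back the case away along the board until the front of its nose is level with the left-hand side of the latch's base, set it down and push the thumb lock down so that the blade stays out. Then lift the locked tape across and stand it on the bare board with its hook drawn up snug against that board's left-hand end and the blade lying straight along the board, and leave it there ready for marking; do not disturb the spare latch, the marker pen or the screwdriver.

Things in the scene. Friction and masses are not known exactly. Their poses are not given: they have to be found in the camera images.
- tape: orange tape measure, black label, nose and rubber sole, standing upright, 0.42 kg: case 36 mm thick (x), y from -29 to +39 mm, 64 mm high. Origin: middle of the case's underside; the sole reaches 1.5 mm lower. The blade comes out along the body's own -y, at the start roughly to the robot's left. Let go on a board with blade out, its sole holds it against the blade's spring (creep under 0.5 mm/s)
- grip (a point): good place for the pads, gripping across the case's thickness: 10 mm behind the tape's origin (body +y), 40 mm above the underside; the lock stays free in front
- screw_box: navy cardboard box 62 x 100 x 45 mm, 0.45 kg, on which the tape stands at the start, the hook hanging over the box's end; origin middle of its underside
- nose (a point): front face of the nose where the blade comes out: 41 mm ahead of the tape's origin along the blade (body -y), at the height of the origin; the nose block is 27 mm wide and 18 mm high
- hook (a point): inner face of the steel hook at the blade's end (the face that bears on a board's end), on the blade's centre line, at the height of the rubber sole. With the blade wound in it stands 6 mm ahead of the nose. The hook is 19 mm wide and 1.8 mm thick, hangs down 8 mm below the sole; the blade is 18 mm wide, its underside 3.5 mm above the sole
- hook_tip (a point): lower edge of the hook's inner face, 8 mm below the point hook
- lock_top (a point): middle of the top of the black thumb lock on the case's top, 14 mm ahead of the tape's origin along the blade, 73.5 mm above the underside when up (9.5 mm proud of the case); top 14 mm across, 20 mm along the case. Pushed straight down about 4 mm it snaps over and stays down; it takes about 9 N, 11 to 18 N is a good push
- tape_blade (a joint): how far the blade is drawn out, m: 0 wound in, 0.215 fully out; the distance from nose to hook is this plus 6 mm. A spring winds it in with 1.3 N at 0 and 1.8 N at 0.2 unless the lock is down; locked (in 3 mm steps, so locking shifts it by up to 1.5 mm), it holds against about 7 N: slacken the hook by moving the case a few mm towards it before lifting off
- tape_lock (a joint): thumb lock, m: about 0 up (free), about 0.0045 down (blade locked)
- latched_board: plywood board 110 x 300 x 18 mm, fixed on the bench, three dark screw holes at each end, a brass-coloured toggle latch screwed on its far half. Origin: middle of the underside; x across it, away from the robot; y along it, left-hand end at y = +150 mm; top at z = 18 mm. Lane for the tape: along x = -32 mm. Near or far place
- bare_board: the other plywood board, same size and frame (110 x 300 x 18 mm, left-hand end at y = +150 mm, top at z = 18 mm), fixed on the bench, nothing on it
- latch_edge (a point): middle of the left-hand side of the fitted latch's base, on the board's top, 125 to 195 mm from its left-hand end. Site axes: x to the right along the board, y away from the robot. Latch 14 mm high, base 24 mm wide along the board; its lever ends 4 mm to the near side of the board's middle line; its wire loop stands 28 mm out over the far edge
- spare_latch: loose brass-coloured toggle latch 24 x 87 x 14 mm on the bench in front of the boards, a bystander; origin middle of its underside
- marker_pen: blue marker pen 17 x 130 mm on the bench in front of the boards, a bystander; origin middle of its underside
- screwdriver: red and black screwdriver 212 mm long on the bench to the left of the boards, a bystander; origin middle of its underside

How it is judged:
On the way, in this order (a step that is already met when the one before it is completed fails the run):
1. the blade is hooked over the left-hand end of the latched board and drawn out at least 90 mm, the lock still up (y of hook in the frame of latched_board between 0.146 and 0.154 m and x of hook in the frame of latched_board between -0.055 and 0.055 m and z of hook_tip in the frame of latched_board below 0.014 m and angle between the y axis of tape and the y axis of latched_board, either way round below 0.1 rad and value of joint tape_blade above 0.09 m and value of joint tape_lock below 0.002 m), for 0.1 s.
2. with the hook still on that end, the tape stands on the latched board, the nose level with the left-hand side of the latch's base within 5 mm, and the lock is down (y of hook in the frame of latched_board between 0.146 and 0.154 m and x of hook in the frame of latched_board between -0.055 and 0.055 m and z of hook_tip in the frame of latched_board below 0.014 m and angle between the y axis of tape and the y axis of latched_board, either way round below 0.1 rad and z of nose in the frame of latched_board between 0.012 and 0.025 m and x of nose in the frame of latched_board between -0.055 and 0.055 m and x of nose in the frame of latch_edge between -0.005 and 0.005 m and value of joint tape_lock above 0.003 m), for 0.2 s.
At the end, for the whole second after the job is handed in: the tape stands upright and at rest on the bare board, the lock still down and the blade still drawn out over 100 mm, lying along the board within 0.1 rad, its hook over the board's left-hand end with the inner face within 4 mm of it (y of hook in the frame of bare_board between 0.146 and 0.154 m and x of hook in the frame of bare_board between -0.055 and 0.055 m and z of hook_tip in the frame of bare_board below 0.014 m and angle between the y axis of tape and the y axis of bare_board, either way round below 0.1 rad and z of nose in the frame of bare_board between 0.012 and 0.025 m and x of nose in the frame of bare_board between -0.055 and 0.055 m and value of joint tape_lock above 0.003 m and value of joint tape_blade above 0.1 m and angle between tape's own z axis and vertical below 0.08 rad and linear speed of tape below 0.01 m/s); the robot touches nothing.
It fails at once if the spare latch, the marker pen or the screwdriver is moved by more than 25 mm (distance of any of spare_latch, marker_pen, screwdriver from where it was at the start of the episode above 0.025 m).
It also fails if it takes over 58 s, if anything falls off the work surface, if the arm or the gripper's body presses on something with over 40 N, if the wrist force passes 120 N, or if a joint passes its speed limit or range.

ROBOT

A 7-joint arm with a two-finger parallel gripper is mounted at the origin on a cart in front of the work surface, level with it; the furniture and walls round the work are solid. World frame = base frame: x ahead of the robot, y to its left, z up, the work surface at z = 0. Lengths are in m, angles in rad, forces in N, time in s.
With the tool pointing down it reaches from about 0.425 to 0.925 m from the base axis. Payload 6.8 kg.
Tool frame: the origin (TCP) lies between the finger pads; the fingertips stand 11 mm ahead of it and the grasp point (between the pads) lies 8 mm behind it; z points along the fingers, y is the line along which they close (so a half turn about z gives the same grasp; the last joint's range is limited). The gripper opens to 85 mm and grips with 20 to 120 N. Pads are 22 mm wide; open, the fingers measure 114 mm over their backs; the gripper's body (76 mm by 85 mm) begins 54 mm behind the grasp point. The pads swing forward as they close: fully open they stand 13 mm farther back than shut.
Start: joints at [1.093, 0.477, 0.022, 1.555, -0.011, 1.109, -0.083], TCP at [0.244, -0.629, 0.242] pointing down, gripper open.
Joint ranges: [-2.96, 2.96], [-0.34, 2.1], [-1.41, 1.46], [0.24, 2.44], [-1.37, 4.51], [0.17, 1.92], [-2.96, 2.96]. Speed limits (rad/s): [2.39, 2.39, 3.14, 3.14, 3.14, 3.14, 3.14].

INTERFACE

Orientations are given as a rotation vector (axis times angle).
In Python, from bench import r gives the robot as it stands.
- The arm moves only by the tool send_rows, never from a script. Its argument "deltas" is a list of rows, each an object of numbers: "dx", "dy", "dz": the shift along the world's x, y, z in mm; "rx", "ry", "rz": the turn, a rotation vector about the world's x, y, z in degrees. A call has 1 to 5 rows; each row is the pose to reach, as a shift and turn from the pose commanded when the call began; what a row does not reach only later rows make up. A row lasts 1/12 s, in which the tool goes at most 41.7 mm and 7.16 degrees, less where a joint would pass 70% of its speed; a pose out of reach is approached as far as the arm can. A call with a gripper value outside its range is refused whole. "jaw" is the finger opening in mm, from 0 to 85.4, set as the call begins (left out, the last holds). The fingers move at their own pace and stop on an object; "newtons" is the grip in N (left out, the last holds). Time passes only in rows, so rows that repeat a pose let the fingers close. It gives the time, the measured TCP pose, the force, the opening and the grip force at its end, in the units of the state.
- r.get_obs(): the state, without advancing time (a new reading comes with each control period).
- r.grab_frame(name): name is "side" or "top"; returns a dict with "frame" (400x640x3 uint8, blue, green, red), "z_map" (400x640 float32, m along the optical axis (not along the pixel's ray), 0 where there is no reading), "vertical_fov" (degrees; the focal length in pixels is half the picture's height over the tangent of half this angle, whatever the lens; pixels are square), "cx", "cy" (the principal point, pixels), "distortion" ([k1, k2, p1, p2, k3] as OpenCV has them; the pictures are not rectified), "xyz" and "orientation" of the camera in the world. Camera axes: x right, y down, z forward; pixel columns grow to the right and rows downward; lengths in m; the calibration is good to about 2 mm. A picture is of the moment at which its call begins.
- r.hand_in(): hands the job in; it is judged then, once.
The state is a dict: "clock": time; "joints": joint angles; "qvel": joint speeds; "tau": joint torques, N m; "tcp_pos": TCP position; "orientation": TCP orientation; "contact_force": force on the tool from outside, world axes, zero at the start; "moment": the same for the moment, N m; "grip_width": finger opening in m; "gripper_force": force on a finger pad.
Only numpy, scipy, OpenCV 4.12 (cv2) and the standard library are available. Lean on these libraries where they do the work, as an engineer would, in place of code of your own. Each camera call takes 0.05 s, during which the arm holds its last target. There are 200 camera calls.

## Working session

There is one attempt and no reset: what is moved stays moved. The work goes in short steps, Python scripts to look and compute and a tool call to move; the robot and the scene stay as the last step left them, time stands still between calls to the robot, and variables do not carry over. Pictures are saved under pics/ and viewed, at most 10 in all, crops included, and the job is handed in when it is done.

Besides the shell and the picture viewer there is one more tool, called after ">>>" by a JSON object that holds its "name" and its "arguments", one argument or row to a line. send_rows: Moves the arm, as the interface text tells. Its arguments: {"type":"object","properties":{"deltas":{"type":"array","items":{"type":"object","properties":{"dx":{"type":"number"},"dy":{"type":"number"},"dz":{"type":"number"},"rx":{"type":"number"},"ry":{"type":"number"},"rz":{"type":"number"}}}},"jaw":{"type":"number"},"newtons":{"type":"number"}},"required":["deltas"]}

```bash
mkdir -p pics; ls
cat > h.py <<'E'
import numpy as np, cv2
from scipy.spatial.transform import Rotation as R
from bench import r
def grab(n):
    f=r.grab_frame(n); f['n']=n; return f
def cam(f):
    h,w=f['frame'].shape[:2]; F=h/2/np.tan(np.radians(f['vertical_fov'])/2)
    K=np.array([[F,0,f['cx']],[0,F,f['cy']],[0,0,1]]); o=np.array(f['orientation'])
    M=R.from_rotvec(o).as_matrix() if o.shape==(3,) else o
    return K,np.array(f['distortion'],float),M,np.array(f['xyz'])
def onplane(f,px,z):
    K,D,M,t=cam(f); u=cv2.undistortPoints(np.array(px,float).reshape(-1,1,2),K,D).reshape(-1,2)
    d=np.c_[u,np.ones(len(u))]@M.T
    return t+d*((z-t[2])/d[:,2])[:,None]
def depth(f,px):
    K,D,M,t=cam(f); px=np.array(px,float).reshape(-1,2); u=cv2.undistortPoints(px.reshape(-1,1,2),K,D).reshape(-1,2)
    z=f['z_map'][px[:,1].astype(int),px[:,0].astype(int)]
    return t+(np.c_[u,np.ones(len(u))]*z[:,None])@M.T
def proj(f,P):
    K,D,M,t=cam(f); return cv2.projectPoints((np.array(P,float).reshape(-1,3)-t)@M,np.zeros(3),np.zeros(3),K,D)[0].reshape(-1,2)
def cloud(f):
    h,w=f['z_map'].shape; g=np.mgrid[0:h,0:w]; px=np.c_[g[1].ravel(),g[0].ravel()]
    return depth(f,px).reshape(h,w,3)
def obs():
    o=r.get_obs(); print(round(o['clock'],2),np.round(o['tcp_pos'],4),np.round(o['orientation'],3),np.round(o['contact_force'],1),round(o['grip_width'],4),np.round(o['gripper_force'],1))
E
python3 - <<'E'
from h import *
obs()
for n in('side','top'):
    f=grab(n); cv2.imwrite(f'pics/{n}0.png',f['frame']); np.save(f'{n}0.npy',f,allow_pickle=True)
    print(n,f['xyz'],f['orientation'],f['vertical_fov'],f['distortion'])
E
```

```text
pics
0.0 [ 0.2437 -0.6288  0.2413] [-3.086e+00 -5.770e-01  1.000e-03] [-0.3  0.2 -0.4] 0.0852 0.0
side [ 0.462516   -0.79359766  0.79170577] [-2.26062685  0.08978877 -0.01737757] 46.56187085068157 [0.02192477 0.         0.         0.         0.        ]
top [ 0.39773627 -0.00819196  0.9532032 ] [-2.15288586  2.12426957 -0.14755067] 55.893334283286435 [-0.05994968  0.          0.          0.          0.        ]
```

View pics/side0.png

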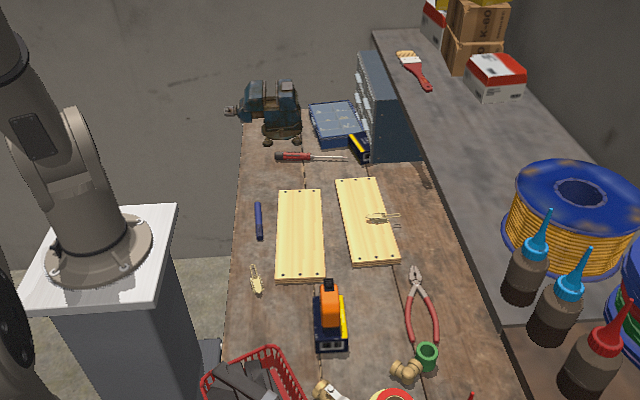

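View pics/top0.png

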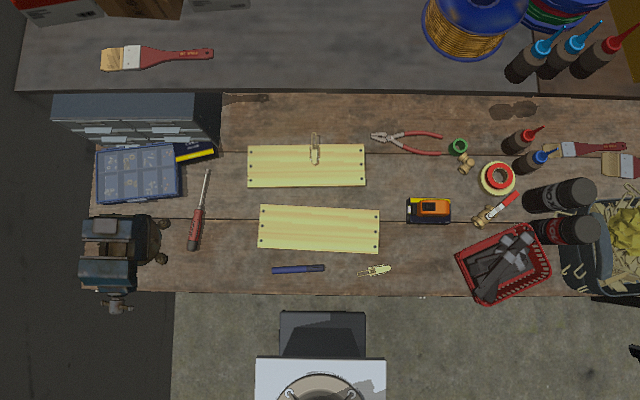

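The side picture shows the boards (near one bare, far one latched). The top picture has the latched board at about (247..366, 144..187), the bare board at (258..380, 204..253), and the tape on its box at (406..451, 197..223). I'll enlarge that area.

Run:
```python
from h import *
f=np.load('top0.npy',allow_pickle=True).item()
c=f['frame'][125:260,240:460]; cv2.imwrite('pics/top0c.png',cv2.resize(c,None,fx=3.6,fy=3.6,interpolation=cv2.INTER_CUBIC))
# board tops & orange case by colour + height
C=cloud(f); hsv=cv2.cvtColor(f['frame'],cv2.COLOR_BGR2HSV)
m=(hsv[...,0]>15)&(hsv[...,0]<35)&(hsv[...,2]>120)&(C[...,2]>.008)&(C[...,2]<.028)
m=cv2.morphologyEx(m.astype(np.uint8),cv2.MORPH_OPEN,np.ones((5,5)))
n,l,s,_=cv2.connectedComponentsWithStats(m)
for i in range(1,n):
    if s[i,4]>2000:
        ct=cv2.findContours((l==i).astype(np.uint8),0,2)[0][0].reshape(-1,2)
        P=onplane(f,cv2.convexHull(ct).reshape(-1,2),.018)
        rc=cv2.minAreaRect((P[:,:2]*1000).astype(np.float32)); print('board',s[i],rc,np.median(C[l==i][:,2]))
m=(C[...,2]>.095)&(C[...,2]<.13); m[:, :380]=0; m[:,470:]=0; m[:180]=0; m[240:]=0
P=C[m]; print('case top',len(P),np.percentile(P,[2,50,98],axis=0)); print(cv2.minAreaRect((P[:,:2]*1000).astype(np.float32)))
m=(C[...,2]>.035)&(C[...,2]<.055); m[:, :380]=0; m[:,470:]=0; m[:180]=0; m[240:]=0
P=C[m]; print('box',len(P),np.percentile(P,[2,50,98],axis=0)); print(cv2.minAreaRect((P[:,:2]*1000).astype(np.float32)))
```

```text
board [ 248  144  117   38 3763] ((634.3714599609375, 43.76213836669922), (97.08860778808594, 296.5893859863281), 1.6812256574630737) 0.016911134101010195
board [ 258  204  121   43 4128] ((474.3766174316406, 8.976394653320312), (298.8193664550781, 95.11091613769531), 88.00889587402344) 0.017089359201352128
case top 416 [[ 0.49571545 -0.28906341  0.09684315]
 [ 0.51112679 -0.25486893  0.10927894]
 [ 0.52875039 -0.22670373  0.12005922]]
((512.3806762695312, -257.9078063964844), (64.36163330078125, 35.230255126953125), 88.23707580566406)
box 477 [[ 0.48125863 -0.31026639  0.03707212]
 [ 0.49505972 -0.24950484  0.04419235]
 [ 0.54372421 -0.20782295  0.05159762]]
((512.7442626953125, -259.3642272949219), (106.99488830566406, 62.32596206665039), 88.56851959228516)
```

View pics/top0c.png

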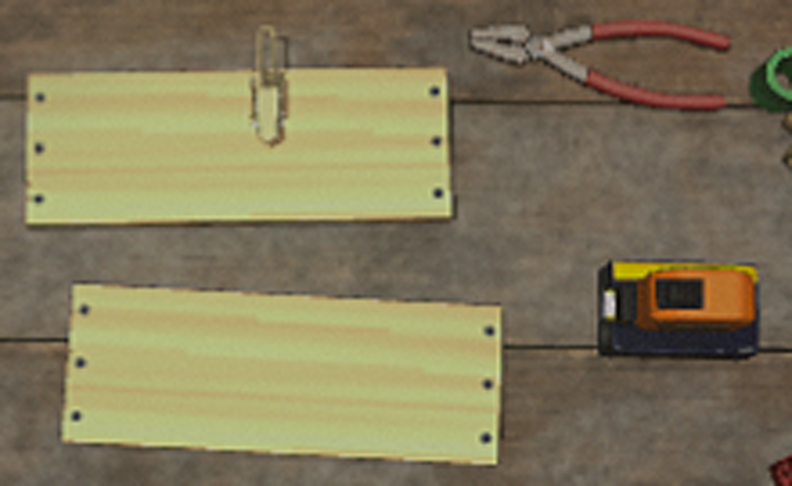

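The enlarged crop shows the latched board's corners at (27,74), (446,70), (452,216), (27,223), with the latch base left side near x=253. The bare board's corners are at (74,285), (501,307), (497,463), (63,440). The tape's hook end is at about (604,303), and the lock at (655..703, 280..310).

```bash
cat > m.py <<'E'
from h import *
from scipy.optimize import least_squares
f=np.load('top0.npy',allow_pickle=True).item(); s=np.load('side0.npy',allow_pickle=True).item()
def px(c): return (np.array(c,float)+.5)/3.6-.5+[240,125]
def fit(c):
    # order TL,TR,BR,BL in picture: far-left, far-right, near-right, near-left
    P=onplane(f,px(c),.018)[:,:2]; B=np.array([[.055,.15],[.055,-.15],[-.055,-.15],[-.055,.15]])
    def res(p): c_,s_=np.cos(p[2]),np.sin(p[2]); return (B@np.array([[c_,s_],[-s_,c_]])+p[:2]-P).ravel()
    q=least_squares(res,[*P.mean(0),0]); return q.x,np.round(q.fun*1000,1)
LB,e1=fit([(27,74),(446,70),(452,216),(27,222)]); BB,e2=fit([(74,285),(501,307),(497,463),(63,440)])
if __name__=='__main__':
    print('latched',LB,e1); print('bare',BB,e2)
    def loc(P,b): c,s_=np.cos(b[2]),np.sin(b[2]); return (P[:,:2]-b[:2])@np.array([[c,-s_],[s_,c]])
    print('latch left (3 pts, z=.018/.032)',loc(onplane(f,px([(252,90),(252,110),(254,130),(286,95),(286,120)]),.020),LB))
    print('hook', onplane(f,px([(604,290),(604,318)]),.05),'lock',onplane(f,px([(657,280),(704,281),(702,310),(655,309)]),.045+.0015+.0735))
    for n,g,b in(('lat',s,LB),('bare',s,BB)):
        c,s_=np.cos(b[2]),np.sin(b[2]); B=np.array([[.055,.15],[.055,-.15],[-.055,-.15],[-.055,.15]])@np.array([[c,s_],[-s_,c]])+b[:2]
        print(n,np.round(proj(g,np.c_[B,np.full(4,.018)]),1).tolist())
    c=s['frame'][165:300,265:405]; cv2.imwrite('pics/side0c.png',cv2.resize(c,None,fx=4.4,fy=4.4,interpolation=cv2.INTER_CUBIC))
    c=s['frame'][260:365,290:370]; cv2.imwrite('pics/side0t.png',cv2.resize(c,None,fx=5.6,fy=5.6,interpolation=cv2.INTER_CUBIC))
E
python3 m.py
```

```text
latched [0.62758526 0.04361509 0.02525987] [ 0.8 -0.7  2.3 -0.9 -1.7  0.1 -1.4  1.5]
bare [ 0.46634074  0.00884015 -0.03811831] [ 1.1  0.9  1.3 -1.5 -1.2 -0.8 -1.2  1.4]
latch left (3 pts, z=.018/.032) [[ 0.03923339 -0.01062613]
 [ 0.02457574 -0.01053462]
 [ 0.00997343 -0.0118575 ]
 [ 0.03521546 -0.03474838]
 [ 0.01693587 -0.0345593 ]]
hook [[ 0.52263584 -0.20653435  0.05      ]
 [ 0.50369822 -0.20616843  0.05      ]] lock [[ 0.51963261 -0.22435595  0.12      ]
 [ 0.51936963 -0.25374706  0.12      ]
 [ 0.50119606 -0.25194667  0.12      ]
 [ 0.50147147 -0.22265176  0.12      ]]
lat [[374.6, 176.0], [400.8, 258.0], [351.6, 262.1], [334.4, 179.0]]
bare [[320.0, 188.2], [325.6, 276.4], [274.2, 278.3], [278.3, 189.6]]
```

View pics/side0c.png

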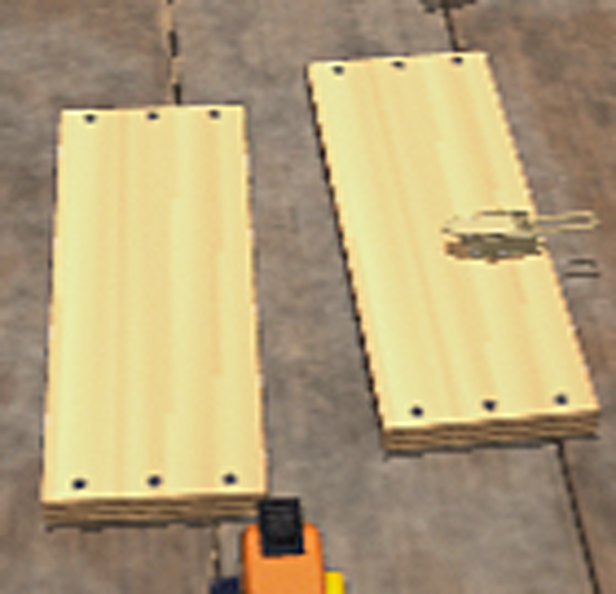

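View pics/side0t.png

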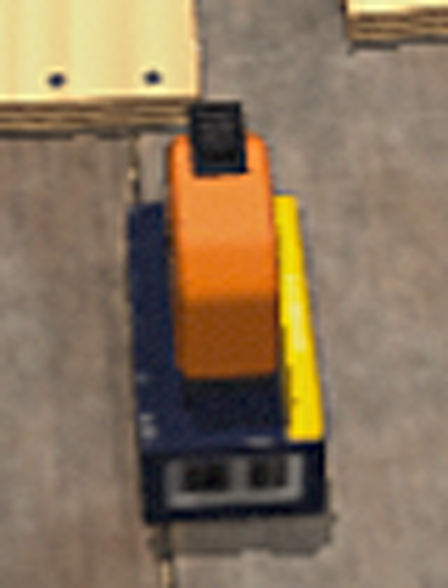

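The side view confirms the board poses to 1–2 mm: predicted corner (400.8,258.0), read (401,258.2). The tape's case top matches a 68 x 36 mm case with its origin near (0.511, -0.252). Moving above it now.

>>> {"name": "send_rows", "arguments": {
  "deltas": [
    {"dx": 20,"dy": 25,"rz": 4.5},
    {"dx": 40,"dy": 50,"rz": 9},
    {"dx": 58,"dy": 75,"rz": 14},
    {"dx": 78,"dy": 100,"rz": 19},
    {"dx": 98,"dy": 125,"rz": 24}
  ],
  "jaw": 85,
  "newtons": 60
}}

```text
$.deltas[0]: bad value
```

>>> {"name": "send_rows", "arguments": {
  "deltas": [
    {"dx": 20,"dy": 25,"rz": 4.5},
    {"dx": 40,"dy": 50,"rz": 9},
    {"dx": 58,"dy": 75,"rz": 14},
    {"dx": 78,"dy": 100,"rz": 19},
    {"dx": 98,"dy": 125,"rz": 24}
  ]
}}

```text
$.deltas[0]: bad value
```

>>> {"name": "send_rows", "arguments": {
  "deltas": [
    {"dx": 20,"dy": 30,"dz": -10,"rz": 5},
    {"dx": 40,"dy": 60,"dz": -20,"rz": 10},
    {"dx": 60,"dy": 90,"dz": -30,"rz": 15},
    {"dx": 72,"dy": 116,"dz": -40,"rz": 19},
    {"dx": 72,"dy": 116,"dz": -40,"rz": 19}
  ]
}}

```text
$.deltas[0]: bad value
```

>>> {"name": "send_rows", "arguments": {
  "deltas": [
    {"dx": 20,"dy": 25,"dz": 0,"rx": 0,"ry": 0,"rz": 4.5},
    {"dx": 40,"dy": 50,"dz": 0,"rx": 0,"ry": 0,"rz": 9},
    {"dx": 58,"dy": 75,"dz": 0,"rx": 0,"ry": 0,"rz": 14},
    {"dx": 78,"dy": 100,"dz": 0,"rx": 0,"ry": 0,"rz": 19},
    {"dx": 98,"dy": 125,"dz": 0,"rx": 0,"ry": 0,"rz": 24}
  ],
  "jaw": 85,
  "newtons": 60
}}

```text
clock: 0.52
tcp_pos: [0.3424, -0.5029, 0.2419]
orientation: [-2.897, -1.212, 0.0]
contact_force: [1.3, -0.5, 0.2]
grip_width: 0.085
gripper_force: 0.0
```

>>> {"name": "send_rows", "arguments": {
  "deltas": [
    {"dx": 20,"dy": 25,"dz": 0,"rx": 0,"ry": 0,"rz": 4.5},
    {"dx": 40,"dy": 50,"dz": 0,"rx": 0,"ry": 0,"rz": 9},
    {"dx": 58,"dy": 75,"dz": 0,"rx": 0,"ry": 0,"rz": 14},
    {"dx": 78,"dy": 100,"dz": 0,"rx": 0,"ry": 0,"rz": 19},
    {"dx": 98,"dy": 125,"dz": 0,"rx": 0,"ry": 0,"rz": 24}
  ]
}}

```text
clock: 0.93
tcp_pos: [0.4403, -0.378, 0.242]
orientation: [-2.582, -1.789, 0.001]
contact_force: [0.6, 0.3, -0.2]
grip_width: 0.085
gripper_force: 0.0
```

>>> {"name": "send_rows", "arguments": {
  "deltas": [
    {"dx": 20,"dy": 30,"dz": -10,"rx": 0,"ry": 0,"rz": 5},
    {"dx": 40,"dy": 60,"dz": -20,"rx": 0,"ry": 0,"rz": 10},
    {"dx": 60,"dy": 90,"dz": -30,"rx": 0,"ry": 0,"rz": 15},
    {"dx": 72,"dy": 116,"dz": -40,"rx": 0,"ry": 0,"rz": 19},
    {"dx": 72,"dy": 116,"dz": -40,"rx": 0,"ry": 0,"rz": 19}
  ]
}}

```text
clock: 1.35
tcp_pos: [0.5141, -0.2553, 0.2003]
orientation: [-2.238, -2.198, -0.004]
contact_force: [-1.1, 0.5, 0.6]
grip_width: 0.0847
gripper_force: 0.0
```

>>> {"name": "send_rows", "arguments": {
  "deltas": [
    {"dx": 0,"dy": 0,"dz": -20,"rx": 0,"ry": 0,"rz": 0},
    {"dx": 0,"dy": 0,"dz": -40,"rx": 0,"ry": 0,"rz": 0},
    {"dx": 0,"dy": 0,"dz": -40,"rx": 0,"ry": 0,"rz": 0}
  ]
}}

```text
clock: 1.6
tcp_pos: [0.5093, -0.2625, 0.1586]
orientation: [-2.252, -2.182, 0.004]
contact_force: [-1.5, -1.0, -0.3]
grip_width: 0.0852
gripper_force: 0.0
```

Run:
```python
from h import *
obs()
for n in('side','top'):
    f=grab(n); np.save(f'{n}1.npy',f,allow_pickle=True)
    if n=='side': c=f['frame'][230:365,270:400]
    else: c=f['frame'][150:260,370:500]
    cv2.imwrite(f'pics/{n}1.png',cv2.resize(c,None,fx=4,fy=4,interpolation=cv2.INTER_CUBIC))
a=cv2.imread('pics/side1.png')[:440,:400];b=cv2.imread('pics/top1.png')[:440,:400]
cv2.imwrite('pics/both1.png',np.hstack([a,b]))
```

```text
1.6 [ 0.5093 -0.2625  0.1586] [-2.252 -2.182  0.004] [-1.5 -1.  -0.3] 0.0852 0.0
```

View pics/both1.png

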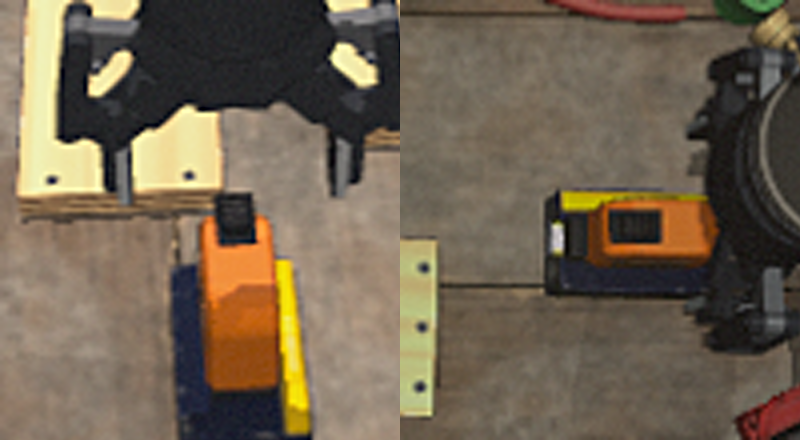

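The fingers straddle the case: in the side crop they are at x=118 and 343, with the tape at 237. Descend and close.

>>> {"name": "send_rows", "arguments": {
  "deltas": [
    {"dx": 1,"dy": 0,"dz": -25,"rx": 0,"ry": 0,"rz": 0},
    {"dx": 2,"dy": 0,"dz": -50,"rx": 0,"ry": 0,"rz": 0},
    {"dx": 2,"dy": 0,"dz": -70,"rx": 0,"ry": 0,"rz": 0},
    {"dx": 2,"dy": 0,"dz": -81,"rx": 0,"ry": 0,"rz": 0},
    {"dx": 2,"dy": 0,"dz": -81,"rx": 0,"ry": 0,"rz": 0}
  ]
}}

```text
clock: 2.12
tcp_pos: [0.513, -0.2633, 0.0801]
orientation: [-2.255, -2.184, 0.002]
contact_force: [0.1, -0.3, -0.2]
grip_width: 0.0848
gripper_force: 0.0
```

>>> {"name": "send_rows", "arguments": {
  "deltas": [
    {"dx": 0,"dy": 0,"dz": 0,"rx": 0,"ry": 0,"rz": 0},
    {"dx": 0,"dy": 0,"dz": 0,"rx": 0,"ry": 0,"rz": 0},
    {"dx": 0,"dy": 0,"dz": 0,"rx": 0,"ry": 0,"rz": 0},
    {"dx": 0,"dy": 0,"dz": 0,"rx": 0,"ry": 0,"rz": 0},
    {"dx": 0,"dy": 0,"dz": 0,"rx": 0,"ry": 0,"rz": 0}
  ],
  "jaw": 25,
  "newtons": 60
}}

```text
clock: 2.53
tcp_pos: [0.5139, -0.2638, 0.0824]
orientation: [2.256, 2.185, -0.001]
contact_force: [-3.1, 1.2, 5.9]
grip_width: 0.0333
gripper_force: 60.3
```

>>> {"name": "send_rows", "arguments": {
  "deltas": [
    {"dx": 0,"dy": 0,"dz": 0,"rx": 0,"ry": 0,"rz": 0},
    {"dx": 0,"dy": 0,"dz": 0,"rx": 0,"ry": 0,"rz": 0},
    {"dx": 0,"dy": 0,"dz": 0,"rx": 0,"ry": 0,"rz": 0}
  ]
}}

```text
clock: 2.78
tcp_pos: [0.5139, -0.2638, 0.0824]
orientation: [2.256, 2.185, -0.001]
contact_force: [-3.8, -0.3, 6.2]
grip_width: 0.0335
gripper_force: 60.3
```

>>> {"name": "send_rows", "arguments": {
  "deltas": [
    {"dx": 0,"dy": 0,"dz": 10,"rx": 0,"ry": 0,"rz": 0},
    {"dx": 0,"dy": 0,"dz": 25,"rx": 0,"ry": 0,"rz": 0},
    {"dx": 0,"dy": 0,"dz": 40,"rx": 0,"ry": 0,"rz": 0},
    {"dx": 4,"dy": 15,"dz": 45,"rx": 0,"ry": 0,"rz": 0},
    {"dx": 8,"dy": 37,"dz": 45,"rx": 0,"ry": 0,"rz": 0}
  ]
}}

```text
clock: 3.2
tcp_pos: [0.5224, -0.2292, 0.1283]
orientation: [2.259, 2.178, 0.0]
contact_force: [1.7, 0.9, -3.8]
grip_width: 0.0336
gripper_force: 60.6
```

>>> {"name": "send_rows", "arguments": {
  "deltas": [
    {"dx": 5,"dy": 26,"dz": 0,"rx": 0,"ry": 0,"rz": 0.3},
    {"dx": 10,"dy": 52,"dz": 0,"rx": 0,"ry": 0,"rz": 0.6},
    {"dx": 15,"dy": 78,"dz": 0,"rx": 0,"ry": 0,"rz": 0.9},
    {"dx": 20,"dy": 104,"dz": 0,"rx": 0,"ry": 0,"rz": 1.2},
    {"dx": 25,"dy": 130,"dz": 0,"rx": 0,"ry": 0,"rz": 1.6}
  ]
}}

```text
clock: 3.62
tcp_pos: [0.5468, -0.0951, 0.1267]
orientation: [-2.225, -2.217, 0.0]
contact_force: [-0.3, -0.2, -4.1]
grip_width: 0.0331
gripper_force: 60.5
```

>>> {"name": "send_rows", "arguments": {
  "deltas": [
    {"dx": 5,"dy": 26,"dz": 0,"rx": 0,"ry": 0,"rz": 0.3},
    {"dx": 10,"dy": 52,"dz": 0,"rx": 0,"ry": 0,"rz": 0.6},
    {"dx": 15,"dy": 78,"dz": 0,"rx": 0,"ry": 0,"rz": 0.9},
    {"dx": 20,"dy": 104,"dz": 0,"rx": 0,"ry": 0,"rz": 1.2},
    {"dx": 25,"dy": 130,"dz": 0,"rx": 0,"ry": 0,"rz": 1.7}
  ]
}}

```text
clock: 4.03
tcp_pos: [0.5717, 0.0348, 0.1267]
orientation: [-2.192, -2.25, 0.0]
contact_force: [0.9, 0.3, -4.9]
grip_width: 0.0334
gripper_force: 60.5
```

>>> {"name": "send_rows", "arguments": {
  "deltas": [
    {"dx": 5,"dy": 26,"dz": 0,"rx": 0,"ry": 0,"rz": 0},
    {"dx": 10,"dy": 52,"dz": -5,"rx": 0,"ry": 0,"rz": 0},
    {"dx": 15,"dy": 78,"dz": -10,"rx": 0,"ry": 0,"rz": 0},
    {"dx": 20,"dy": 98,"dz": -20,"rx": 0,"ry": 0,"rz": 0},
    {"dx": 21,"dy": 110,"dz": -25,"rx": 0,"ry": 0,"rz": 0}
  ]
}}

```text
clock: 4.45
tcp_pos: [0.5928, 0.147, 0.101]
orientation: [-2.188, -2.252, -0.002]
contact_force: [0.1, -0.0, -3.9]
grip_width: 0.0334
gripper_force: 60.5
```

>>> {"name": "send_rows", "arguments": {
  "deltas": [
    {"dx": 0,"dy": 0,"dz": 0,"rx": 0,"ry": 0,"rz": 0},
    {"dx": 0,"dy": 0,"dz": 0,"rx": 0,"ry": 0,"rz": 0},
    {"dx": 0,"dy": 0,"dz": 0,"rx": 0,"ry": 0,"rz": 0}
  ]
}}

```text
clock: 4.7
tcp_pos: [0.5929, 0.1416, 0.1014]
orientation: [2.194, 2.248, -0.002]
contact_force: [0.7, -0.4, -4.3]
grip_width: 0.0335
gripper_force: 60.5
```

Run:
```python
from h import *
obs(); im=[]
for n,(y,x) in(('side',(120,270)),('top',(110,230))):
    f=grab(n); np.save(f'{n}2.npy',f,allow_pickle=True)
    im.append(cv2.resize(f['frame'][y:y+110,x:x+100],None,fx=4,fy=4,interpolation=cv2.INTER_CUBIC))
cv2.imwrite('pics/both2.png',np.hstack(im))
```

```text
4.7 [0.5929 0.1416 0.1014] [ 2.194e+00  2.248e+00 -2.000e-03] [ 0.7 -0.4 -4.3] 0.0335 60.5
```

View pics/both2.png

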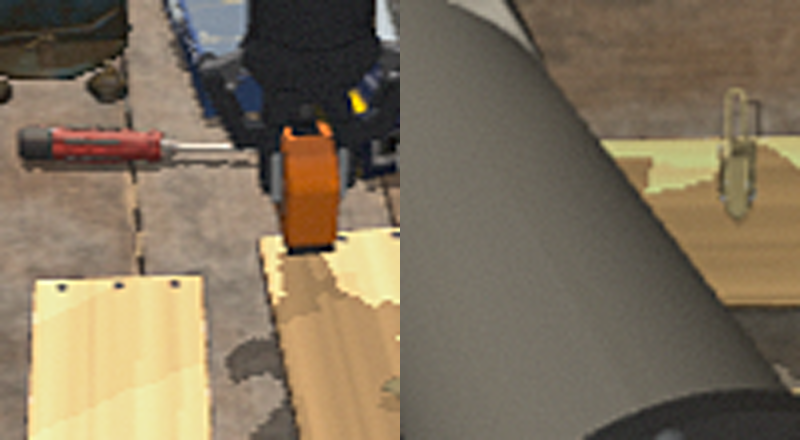

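The side crop shows the tape upright in the grip over the left end of the latched board, at crop (283..335, 130..250). The arm hides it from the top camera. I'll lower it in stages and watch the force.

>>> {"name": "send_rows", "arguments": {
  "deltas": [
    {"dx": 0,"dy": 4,"dz": -12,"rx": 0,"ry": 0,"rz": 0},
    {"dx": 0,"dy": 5,"dz": -25,"rx": 0,"ry": 0,"rz": 0},
    {"dx": 0,"dy": 5,"dz": -34,"rx": 0,"ry": 0,"rz": 0},
    {"dx": 0,"dy": 5,"dz": -40,"rx": 0,"ry": 0,"rz": 0},
    {"dx": 0,"dy": 5,"dz": -40,"rx": 0,"ry": 0,"rz": 0}
  ]
}}

```text
clock: 5.22
tcp_pos: [0.5914, 0.1479, 0.0588]
orientation: [-2.191, -2.249, 0.006]
contact_force: [-0.1, -0.5, -4.5]
grip_width: 0.0333
gripper_force: 60.5
```

>>> {"name": "send_rows", "arguments": {
  "deltas": [
    {"dx": 0,"dy": 0,"dz": -2,"rx": 0,"ry": 0,"rz": 0},
    {"dx": 0,"dy": 0,"dz": -3,"rx": 0,"ry": 0,"rz": 0},
    {"dx": 0,"dy": 0,"dz": -3,"rx": 0,"ry": 0,"rz": 0}
  ]
}}

```text
clock: 5.47
tcp_pos: [0.5932, 0.1487, 0.0584]
orientation: [2.192, 2.25, 0.001]
contact_force: [-0.2, 0.0, -3.8]
grip_width: 0.0331
gripper_force: 60.5
```

Run:
```python
from h import *
obs(); f=grab('side')
C=cloud(f); np.save('side3.npy',f,allow_pickle=True)
hsv=cv2.cvtColor(f['frame'],cv2.COLOR_BGR2HSV)
m=(hsv[...,0]>5)&(hsv[...,0]<14)&(hsv[...,1]>180)&(C[...,2]>.03)&(C[...,0]>.5)&(C[...,0]<.7)&(C[...,1]>.0)&(C[...,1]<.25)
P=C[m]; print(len(P),np.percentile(P,[2,10,50,90,98],axis=0).round(4))
t=P[P[:,2]<.065]; print('back face y',np.median(t,axis=0))
```

```text
5.47 [0.5932 0.1487 0.0584] [2.192e+00 2.250e+00 1.000e-03] [-0.2  0.  -3.8] 0.0331 60.5
266 [[0.5759 0.1158 0.0336]
 [0.579  0.1177 0.041 ]
 [0.5929 0.1238 0.0775]
 [0.6055 0.1497 0.0876]
 [0.6084 0.1592 0.0895]]
back face y [0.59087962 0.11917584 0.04828195]
```

>>> {"name": "send_rows", "arguments": {
  "deltas": [
    {"dx": 0,"dy": 0,"dz": -1.5,"rx": 0,"ry": 0,"rz": 0},
    {"dx": 0,"dy": 0,"dz": -2,"rx": 0,"ry": 0,"rz": 0},
    {"dx": 0,"dy": 0,"dz": -2,"rx": 0,"ry": 0,"rz": 0}
  ]
}}

```text
clock: 5.77
tcp_pos: [0.593, 0.1486, 0.0564]
orientation: [2.192, 2.25, 0.0]
contact_force: [0.7, -0.7, -3.8]
grip_width: 0.0333
gripper_force: 60.5
```

>>> {"name": "send_rows", "arguments": {
  "deltas": [
    {"dx": 0,"dy": 0,"dz": -1,"rx": 0,"ry": 0,"rz": 0},
    {"dx": 0,"dy": 0,"dz": -1,"rx": 0,"ry": 0,"rz": 0}
  ]
}}

```text
clock: 5.93
tcp_pos: [0.5931, 0.1487, 0.0555]
orientation: [2.192, 2.25, 0.001]
contact_force: [0.0, 0.2, -2.8]
grip_width: 0.0332
gripper_force: 60.5
```

>>> {"name": "send_rows", "arguments": {
  "deltas": [
    {"dx": 0,"dy": 0,"dz": -1,"rx": 0,"ry": 0,"rz": 0},
    {"dx": 0,"dy": 0,"dz": -1,"rx": 0,"ry": 0,"rz": 0}
  ]
}}

```text
clock: 6.1
tcp_pos: [0.5932, 0.1487, 0.0555]
orientation: [2.192, 2.25, 0.0]
contact_force: [-3.9, -1.1, 6.2]
grip_width: 0.033
gripper_force: 61.7
```

Contact came at the expected height (TCP z 0.0555). I'll lift about 1 mm and back the case away along the board.

>>> {"name": "send_rows", "arguments": {
  "deltas": [
    {"dx": 0,"dy": 0,"dz": 1.8,"rx": 0,"ry": 0,"rz": 0},
    {"dx": 0.1,"dy": -5,"dz": 1.8,"rx": 0,"ry": 0,"rz": 0},
    {"dx": 0.3,"dy": -10,"dz": 1.8,"rx": 0,"ry": 0,"rz": 0},
    {"dx": 0.4,"dy": -15,"dz": 1.8,"rx": 0,"ry": 0,"rz": 0},
    {"dx": 0.5,"dy": -20,"dz": 1.8,"rx": 0,"ry": 0,"rz": 0}
  ]
}}

```text
clock: 6.52
tcp_pos: [0.5935, 0.1282, 0.0559]
orientation: [-2.192, -2.249, -0.0]
contact_force: [0.3, 0.9, -4.5]
grip_width: 0.0333
gripper_force: 60.4
```

>>> {"name": "send_rows", "arguments": {
  "deltas": [
    {"dx": 0.2,"dy": -8,"dz": 0,"rx": 0,"ry": 0,"rz": 0},
    {"dx": 0.5,"dy": -20,"dz": 0,"rx": 0,"ry": 0,"rz": 0},
    {"dx": 0.8,"dy": -32,"dz": 0,"rx": 0,"ry": 0,"rz": 0},
    {"dx": 1.1,"dy": -44,"dz": 0,"rx": 0,"ry": 0,"rz": 0},
    {"dx": 1.3,"dy": -50,"dz": 0,"rx": 0,"ry": 0,"rz": 0}
  ]
}}

```text
clock: 6.93
tcp_pos: [0.5947, 0.0753, 0.056]
orientation: [2.195, 2.247, -0.002]
contact_force: [0.6, 0.8, -2.8]
grip_width: 0.0333
gripper_force: 60.6
```

Run:
```python
from h import *
obs(); im=[]
for n,(y,x) in(('side',(120,290)),('top',(110,230))):
    f=grab(n); np.save(f'{n}4.npy',f,allow_pickle=True)
    im.append(cv2.resize(f['frame'][y:y+110,x:x+100],None,fx=4,fy=4,interpolation=cv2.INTER_CUBIC))
cv2.imwrite('pics/both4.png',np.hstack(im))
```

```text
6.93 [0.5947 0.0753 0.056 ] [ 2.195e+00  2.247e+00 -2.000e-03] [ 0.6  0.8 -2.8] 0.0333 60.6
```

View pics/both4.png

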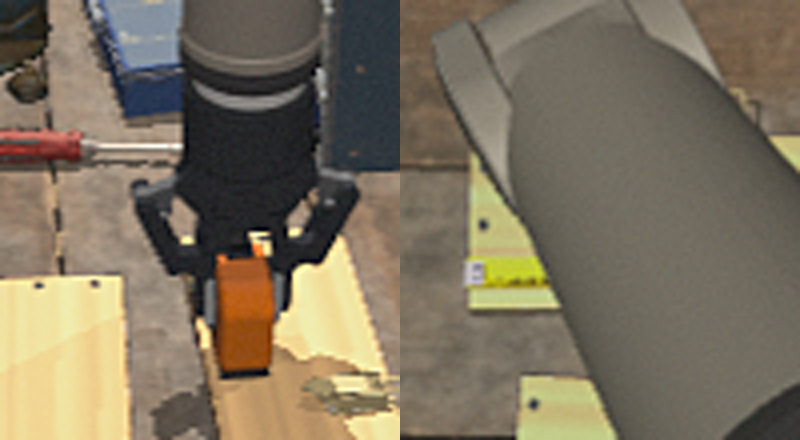

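The top crop shows the hook bearing on the board's left end at (472,272), with the yellow blade drawn out along the board. Continue most of the way.

>>> {"name": "send_rows", "arguments": {
  "deltas": [
    {"dx": 0.3,"dy": -12,"dz": 0,"rx": 0,"ry": 0,"rz": 0},
    {"dx": 0.6,"dy": -25,"dz": 0,"rx": 0,"ry": 0,"rz": 0},
    {"dx": 0.9,"dy": -38,"dz": 0,"rx": 0,"ry": 0,"rz": 0},
    {"dx": 1.3,"dy": -50,"dz": 0,"rx": 0,"ry": 0,"rz": 0},
    {"dx": 1.5,"dy": -60,"dz": 0,"rx": 0,"ry": 0,"rz": 0}
  ]
}}

```text
clock: 7.45
tcp_pos: [0.5962, 0.0166, 0.0561]
orientation: [2.194, 2.249, -0.001]
contact_force: [-0.1, 2.0, -2.5]
grip_width: 0.0331
gripper_force: 60.6
```

>>> {"name": "send_rows", "arguments": {
  "deltas": [
    {"dx": 0.3,"dy": -12,"dz": 0,"rx": 0,"ry": 0,"rz": 0},
    {"dx": 0.6,"dy": -24,"dz": 0,"rx": 0,"ry": 0,"rz": 0},
    {"dx": 0.8,"dy": -32,"dz": 0,"rx": 0,"ry": 0,"rz": 0},
    {"dx": 0.8,"dy": -34,"dz": 0,"rx": 0,"ry": 0,"rz": 0},
    {"dx": 0.8,"dy": -34,"dz": 0,"rx": 0,"ry": 0,"rz": 0}
  ]
}}

```text
clock: 7.87
tcp_pos: [0.597, -0.0166, 0.056]
orientation: [2.194, 2.248, -0.001]
contact_force: [0.3, 1.7, -3.8]
grip_width: 0.0331
gripper_force: 60.5
```

Run:
```python
from h import *
from m import LB
obs(); im=[]
for n,(y,x,h,w) in(('side',(195,320,85,90)),('top',(130,240,85,140))):
    f=grab(n); np.save(f'{n}5.npy',f,allow_pickle=True)
    im.append(cv2.resize(f['frame'][y:y+h,x:x+w],None,fx=5,fy=5,interpolation=cv2.INTER_CUBIC))
    if n=='side': s=f
cv2.imwrite('pics/side5.png',im[0]); cv2.imwrite('pics/top5.png',im[1])
a=cv2.resize(im[1],None,fx=.6,fy=.6); b=np.zeros((425,870-0,3),np.uint8)
cv2.imwrite('pics/both5.png',np.hstack([cv2.resize(im[0],(400,378)),cv2.resize(im[1],(400,378*400//622))]) if 0 else np.vstack([cv2.resize(im[0],(540,510))[:, :540]]))
C=cloud(s); hsv=cv2.cvtColor(s['frame'],cv2.COLOR_BGR2HSV)
m=(hsv[...,0]>5)&(hsv[...,0]<14)&(hsv[...,1]>180)&(C[...,2]>.03)&(C[...,2]<.06)&(C[...,0]>.5)&(C[...,0]<.7)&(C[...,1]>-.15)&(C[...,1]<.1)
P=C[m]; print(m.sum(),np.percentile(P,[2,50,98],axis=0).round(4))
```

```text
7.87 [ 0.597  -0.0166  0.056 ] [ 2.194e+00  2.248e+00 -1.000e-03] [ 0.3  1.7 -3.8] 0.0331 60.5
102 [[ 0.5798 -0.0491  0.0308]
 [ 0.5958 -0.046   0.0461]
 [ 0.6121 -0.042   0.0591]]
```

View pics/both5.png

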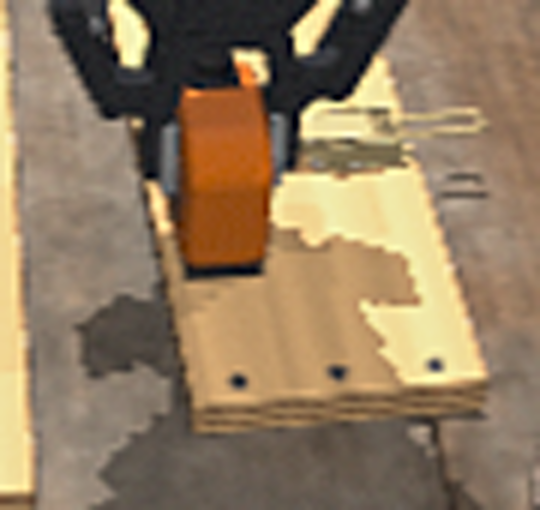

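The side crop shows the tape's back lower edge at about (222,275) and the board's right end from (195,408) to (488,380). The latch base's right side lies along (310,172) to (405,165).

Run:
```python
from h import *
from m import LB,px
s=np.load('side5.npy',allow_pickle=True).item(); t=np.load('top0.npy',allow_pickle=True).item()
q=lambda c:(np.array(c,float)+.5)/6-.5+[320,195]
def loc(P): c,s_=np.cos(LB[2]),np.sin(LB[2]); return ((P[:,:2]-LB[:2])@np.array([[c,-s_],[s_,c]])*1000).round(1).tolist()
print('sole back',loc(onplane(s,q([(190,276),(222,274),(262,272)]),.0187)))
print('orange bottom back z~?',loc(onplane(s,q([(222,265)]),.023)))
print('right end',loc(onplane(s,q([(195,408),(488,380)]),.018)))
print('latch right',loc(onplane(s,q([(310,173),(355,169),(405,165)]),.018)))
C=cloud(s); 
for c in [(230,330),(300,370),(450,330)]: print('board z',C[int(q(c)[1]),int(q(c)[0])])
tb=cloud(t); P=tb[195:224,405:452].reshape(-1,3); 
print(np.load('top0.npy',allow_pickle=True).item()['frame'].shape)
```

```text
sole back [[-45.8, -85.2], [-33.4, -85.5], [-17.9, -86.2]]
orange bottom back z~? [[-33.4, -84.9]]
right end [[-54.2, -151.5], [55.4, -149.9]]
latch right [[11.0, -33.0], [29.4, -32.7], [49.7, -32.7]]
board z [ 0.59323549 -0.07179245  0.02036206]
board z [ 0.61737889 -0.0927626   0.01763495]
board z [ 0.67699616 -0.07665035  0.01778296]
(400, 640, 3)
```

View pics/top5.png

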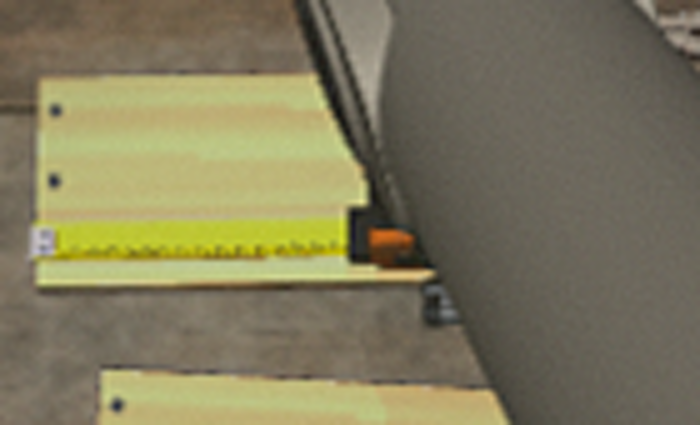

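The top crop shows the straight yellow blade from the hook at x=37 to the nose's front face at x=348 (rows 208–262).

Run:
```python
from h import *
from m import LB,px
t=np.load('top5.npy',allow_pickle=True).item()
q=lambda c:(np.array(c,float)+.5)/5-.5+[240,130]
def loc(P): c,s_=np.cos(LB[2]),np.sin(LB[2]); return ((P[:,:2]-LB[:2])@np.array([[c,-s_],[s_,c]])*1000).round(1).tolist()
print('nose z.0355/.027',loc(onplane(t,q([(348,212),(348,235),(348,258)]),.0355)),loc(onplane(t,q([(348,235)]),.025)))
print('left end',loc(onplane(t,q([(38,90),(37,200),(36,275)]),.018)))
print('latch left',[loc(onplane(t,px([(252.5,100)]),z)) for z in (.018,.022,.032)])
# subpixel nose edge
g=t['frame'][175:180,300:318].astype(int).sum(2).mean(0); print(g.round())
t0=np.load('top0.npy',allow_pickle=True).item(); 
for y in (152,155,158): print(t0['frame'][y,303:326].astype(int).sum(1))
```

```text
nose z.0355/.027 [[-22.8, -9.8], [-34.5, -9.7], [-46.2, -9.6]] [[-32.3, -9.3]]
left end [[47.8, 150.4], [-10.3, 149.7], [-49.2, 149.5]]
latch left [[[32.5, -10.9]], [[31.3, -11.0]], [[28.5, -11.4]]]
[417. 435. 408. 415. 418. 432. 409. 424. 452. 277. 113. 145. 137. 146.
 224. 242. 239. 232.]
[468 462 460 457 457 465 446 231 421 509 486 491 482 526 338 277 306 423
 467 462 457 449 455]
[475 468 476 470 475 490 443 325 463 506 484 484 475 533 320 266 305 441
 485 471 469 472 464]
[499 489 500 489 495 503 471 414 412 473 492 487 502 437 239 381 473 496
 501 494 492 488 487]
```

The top view puts the nose about 1.5 mm short of the latch's left side, and the side view about 3 mm short. Back off 2.5 mm, set down, release.

>>> {"name": "send_rows", "arguments": {
  "deltas": [
    {"dx": 0,"dy": -2,"dz": 0,"rx": 0,"ry": 0,"rz": 0},
    {"dx": 0,"dy": -2.5,"dz": 0,"rx": 0,"ry": 0,"rz": 0},
    {"dx": 0,"dy": -2.5,"dz": -0.7,"rx": 0,"ry": 0,"rz": 0},
    {"dx": 0,"dy": -2.5,"dz": -1.2,"rx": 0,"ry": 0,"rz": 0},
    {"dx": 0,"dy": -2.5,"dz": -1.2,"rx": 0,"ry": 0,"rz": 0}
  ]
}}

```text
clock: 8.38
tcp_pos: [0.5971, -0.0175, 0.0554]
orientation: [2.192, 2.251, 0.0]
contact_force: [-2.2, 2.0, 3.1]
grip_width: 0.0335
gripper_force: 61.4
```

>>> {"name": "send_rows", "arguments": {
  "deltas": [
    {"dx": 0,"dy": 0,"dz": 0,"rx": 0,"ry": 0,"rz": 0},
    {"dx": 0,"dy": 0,"dz": 0,"rx": 0,"ry": 0,"rz": 0},
    {"dx": 0,"dy": 0,"dz": 0,"rx": 0,"ry": 0,"rz": 0}
  ],
  "jaw": 62
}}

```text
clock: 8.63
tcp_pos: [0.5974, -0.0184, 0.055]
orientation: [2.192, 2.249, 0.0]
contact_force: [0.3, -0.1, -0.2]
grip_width: 0.062
gripper_force: 0.0
```

>>> {"name": "send_rows", "arguments": {
  "deltas": [
    {"dx": 0,"dy": 0,"dz": 12,"rx": 0,"ry": 0,"rz": 0},
    {"dx": 0,"dy": 0,"dz": 35,"rx": 0,"ry": 0,"rz": 0},
    {"dx": 0,"dy": 0,"dz": 58,"rx": 0,"ry": 0,"rz": 0},
    {"dx": 0,"dy": 12,"dz": 62,"rx": 0,"ry": 0,"rz": 0},
    {"dx": -0.6,"dy": 25.5,"dz": 62,"rx": 0,"ry": 0,"rz": 0}
  ]
}}

```text
clock: 9.05
tcp_pos: [0.5982, 0.0071, 0.1195]
orientation: [2.193, 2.245, 0.005]
contact_force: [1.2, 0.4, 0.2]
grip_width: 0.0625
gripper_force: 0.0
```

>>> {"name": "send_rows", "arguments": {
  "deltas": [
    {"dx": 0,"dy": 0,"dz": 0,"rx": 0,"ry": 0,"rz": 0},
    {"dx": 0,"dy": 0,"dz": 0,"rx": 0,"ry": 0,"rz": 0},
    {"dx": 0,"dy": 0,"dz": 0,"rx": 0,"ry": 0,"rz": 0},
    {"dx": 0,"dy": 0,"dz": 0,"rx": 0,"ry": 0,"rz": 0},
    {"dx": 0,"dy": 0,"dz": 0,"rx": 0,"ry": 0,"rz": 0}
  ],
  "jaw": 0
}}

```text
clock: 9.47
tcp_pos: [0.596, 0.0069, 0.1161]
orientation: [-2.193, -2.249, 0.002]
contact_force: [-0.3, -0.6, -0.1]
grip_width: 0.0015
gripper_force: 0.0
```

Run:
```python
from h import *
obs(); im=[]
for n,(y,x,h,w) in(('side',(170,320,100,80)),('top',(130,260,100,80))):
    f=grab(n); np.save(f'{n}6.npy',f,allow_pickle=True)
    im.append(cv2.resize(f['frame'][y:y+h,x:x+w],None,fx=5,fy=5,interpolation=cv2.INTER_CUBIC))
cv2.imwrite('pics/both6.png',np.hstack(im))
s=np.load('side6.npy',allow_pickle=True).item(); C=cloud(s); hsv=cv2.cvtColor(s['frame'],cv2.COLOR_BGR2HSV)
m=(hsv[...,0]>5)&(hsv[...,0]<14)&(hsv[...,1]>180)&(C[...,2]>.03)&(C[...,2]<.06)&(C[...,0]>.5)&(C[...,0]<.7)&(C[...,1]>-.15)&(C[...,1]<.1)
P=C[m]; print(m.sum(),np.percentile(P,[2,50,98],axis=0).round(4))
```

```text
9.47 [0.596  0.0069 0.1161] [-2.193e+00 -2.249e+00  2.000e-03] [-0.3 -0.6 -0.1] 0.0015 0.0
101 [[ 0.5799 -0.0494  0.0309]
 [ 0.5956 -0.0469  0.0459]
 [ 0.6122 -0.0442  0.059 ]]
```

View pics/both6.png

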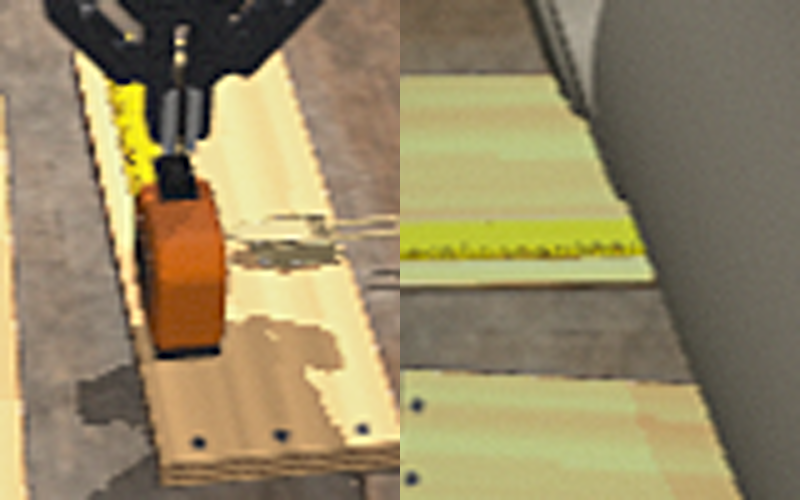

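The side crop shows the closed fingertips above the lock at (178,150). The tape shifted back only about 1 mm, so the nose is still about 1.5–2 mm short. There is time, so I'll regrip and take out the rest before locking.

>>> {"name": "send_rows", "arguments": {
  "deltas": [
    {"dx": 0,"dy": 0,"dz": 4,"rx": 0,"ry": 0,"rz": 0},
    {"dx": 0.3,"dy": -10,"dz": 4,"rx": 0,"ry": 0,"rz": 0},
    {"dx": 0.6,"dy": -25.5,"dz": 4,"rx": 0,"ry": 0,"rz": 0},
    {"dx": 0.6,"dy": -25.5,"dz": 2,"rx": 0,"ry": 0,"rz": 0},
    {"dx": 0.6,"dy": -25.5,"dz": -20,"rx": 0,"ry": 0,"rz": 0}
  ],
  "jaw": 64
}}

```text
clock: 9.98
tcp_pos: [0.6, -0.0195, 0.1001]
orientation: [2.192, 2.243, 0.007]
contact_force: [1.2, 0.5, 0.2]
grip_width: 0.0606
gripper_force: 0.0
```

>>> {"name": "send_rows", "arguments": {
  "deltas": [
    {"dx": 0,"dy": 0,"dz": -20,"rx": 0,"ry": 0,"rz": 0},
    {"dx": 0,"dy": 0,"dz": -36,"rx": 0,"ry": 0,"rz": 0},
    {"dx": 0,"dy": 0,"dz": -41,"rx": 0,"ry": 0,"rz": 0},
    {"dx": 0,"dy": 0,"dz": -41,"rx": 0,"ry": 0,"rz": 0}
  ]
}}

```text
clock: 10.32
tcp_pos: [0.596, -0.0179, 0.0545]
orientation: [-2.191, -2.249, 0.003]
contact_force: [0.9, -0.2, -0.0]
grip_width: 0.0639
gripper_force: 0.0
```

>>> {"name": "send_rows", "arguments": {
  "deltas": [
    {"dx": 0,"dy": 0,"dz": 0,"rx": 0,"ry": 0,"rz": 0},
    {"dx": 0,"dy": 0,"dz": 0,"rx": 0,"ry": 0,"rz": 0},
    {"dx": 0,"dy": 0,"dz": 0,"rx": 0,"ry": 0,"rz": 0},
    {"dx": 0,"dy": 0,"dz": 0,"rx": 0,"ry": 0,"rz": 0}
  ],
  "jaw": 25
}}

```text
clock: 10.65
tcp_pos: [0.5978, -0.0177, 0.0572]
orientation: [2.191, 2.249, 0.002]
contact_force: [-0.8, 0.5, 5.2]
grip_width: 0.0328
gripper_force: 60.6
```

>>> {"name": "send_rows", "arguments": {
  "deltas": [
    {"dx": 0,"dy": 0,"dz": 1.2,"rx": 0,"ry": 0,"rz": 0},
    {"dx": 0,"dy": -1,"dz": 1.2,"rx": 0,"ry": 0,"rz": 0},
    {"dx": 0,"dy": -2.2,"dz": 1.2,"rx": 0,"ry": 0,"rz": 0},
    {"dx": 0,"dy": -2.2,"dz": 1.2,"rx": 0,"ry": 0,"rz": 0}
  ]
}}

```text
clock: 10.98
tcp_pos: [0.5973, -0.0191, 0.0572]
orientation: [-2.191, -2.25, -0.002]
contact_force: [0.4, 3.8, -0.8]
grip_width: 0.0334
gripper_force: 60.4
```

>>> {"name": "send_rows", "arguments": {
  "deltas": [
    {"dx": 0,"dy": 0,"dz": 0.8,"rx": 0,"ry": 0,"rz": 0},
    {"dx": 0,"dy": 0,"dz": 0.8,"rx": 0,"ry": 0,"rz": 0}
  ]
}}

```text
clock: 11.15
tcp_pos: [0.5969, -0.0205, 0.0576]
orientation: [-2.193, -2.25, 0.001]
contact_force: [0.8, 1.5, -3.9]
grip_width: 0.0332
gripper_force: 59.8
```

>>> {"name": "send_rows", "arguments": {
  "deltas": [
    {"dx": 0,"dy": 0,"dz": -0.6,"rx": 0,"ry": 0,"rz": 0},
    {"dx": 0,"dy": 0,"dz": -1.2,"rx": 0,"ry": 0,"rz": 0},
    {"dx": 0,"dy": 0,"dz": -1.2,"rx": 0,"ry": 0,"rz": 0}
  ]
}}

```text
clock: 11.4
tcp_pos: [0.5969, -0.0206, 0.0572]
orientation: [2.193, 2.249, -0.001]
contact_force: [-2.6, 0.5, 4.8]
grip_width: 0.0334
gripper_force: 60.9
```

Run:
```python
from h import *
from m import LB
obs(); f=grab('side'); C=cloud(f); hsv=cv2.cvtColor(f['frame'],cv2.COLOR_BGR2HSV)
m=(hsv[...,0]>5)&(hsv[...,0]<14)&(hsv[...,1]>180)&(C[...,2]>.03)&(C[...,2]<.06)&(C[...,0]>.5)&(C[...,0]<.7)&(C[...,1]>-.15)&(C[...,1]<.1)
P=C[m]; print(m.sum(),np.percentile(P,[2,50,98],axis=0).round(4))
t=grab('top'); print(t['frame'][175:180,300:318].astype(int).sum(2).mean(0).round())
```

```text
11.4 [ 0.5969 -0.0206  0.0572] [ 2.193e+00  2.249e+00 -1.000e-03] [-2.6  0.5  4.8] 0.0334 60.9
102 [[ 0.5796 -0.0527  0.0317]
 [ 0.5949 -0.0497  0.0461]
 [ 0.6115 -0.0459  0.0595]]
[428. 426. 430. 414. 424. 433. 433. 424. 431. 447. 386. 214. 121. 145.
 134. 162. 229. 247.]
```

The tape has now moved about 3.9 mm from the first reading, so the nose is within about 1–2 mm of the latch's left side by all three measures. Release and go to the lock.

>>> {"name": "send_rows", "arguments": {
  "deltas": [
    {"dx": 0,"dy": 0,"dz": 0,"rx": 0,"ry": 0,"rz": 0},
    {"dx": 0,"dy": 0,"dz": 0,"rx": 0,"ry": 0,"rz": 0},
    {"dx": 0,"dy": 0,"dz": 15,"rx": 0,"ry": 0,"rz": 0},
    {"dx": 0,"dy": 0,"dz": 40,"rx": 0,"ry": 0,"rz": 0},
    {"dx": 0,"dy": 0,"dz": 64,"rx": 0,"ry": 0,"rz": 0}
  ],
  "jaw": 62
}}

```text
clock: 11.92
tcp_pos: [0.5965, -0.0206, 0.1207]
orientation: [-2.192, -2.249, 0.002]
contact_force: [0.2, -0.1, 0.9]
grip_width: 0.0621
gripper_force: 0.0
```

>>> {"name": "send_rows", "arguments": {
  "deltas": [
    {"dx": 0,"dy": 12,"dz": 0,"rx": 0,"ry": 0,"rz": 0},
    {"dx": -0.6,"dy": 25.5,"dz": 0,"rx": 0,"ry": 0,"rz": 0},
    {"dx": -0.6,"dy": 25.5,"dz": 0,"rx": 0,"ry": 0,"rz": 0},
    {"dx": -0.6,"dy": 25.5,"dz": -6,"rx": 0,"ry": 0,"rz": 0},
    {"dx": -0.6,"dy": 25.5,"dz": -10,"rx": 0,"ry": 0,"rz": 0}
  ],
  "jaw": 0
}}

```text
clock: 12.33
tcp_pos: [0.5956, 0.0052, 0.109]
orientation: [-2.191, -2.25, 0.003]
contact_force: [-0.7, 0.2, -0.6]
grip_width: 0.0015
gripper_force: 0.0
```

>>> {"name": "send_rows", "arguments": {
  "deltas": [
    {"dx": 0,"dy": 0,"dz": -1,"rx": 0,"ry": 0,"rz": 0},
    {"dx": 0,"dy": 0,"dz": -1,"rx": 0,"ry": 0,"rz": 0}
  ]
}}

```text
clock: 12.5
tcp_pos: [0.5956, 0.0046, 0.1082]
orientation: [-2.192, -2.248, 0.003]
contact_force: [0.4, 0.1, -0.1]
grip_width: -0.0003
gripper_force: 0.0
```

>>> {"name": "send_rows", "arguments": {
  "deltas": [
    {"dx": 0.5,"dy": 0.5,"dz": -2,"rx": 0,"ry": 0,"rz": 0},
    {"dx": 0.5,"dy": 0.5,"dz": -4,"rx": 0,"ry": 0,"rz": 0}
  ]
}}

```text
clock: 12.67
tcp_pos: [0.5972, 0.0057, 0.1055]
orientation: [2.193, 2.25, 0.0]
contact_force: [-0.7, 0.3, -0.3]
grip_width: 0.0003
gripper_force: 0.0
```

>>> {"name": "send_rows", "arguments": {
  "deltas": [
    {"dx": 0,"dy": 0,"dz": -1,"rx": 0,"ry": 0,"rz": 0},
    {"dx": 0,"dy": 0,"dz": -2,"rx": 0,"ry": 0,"rz": 0}
  ]
}}

```text
clock: 12.83
tcp_pos: [0.597, 0.0058, 0.1036]
orientation: [-2.193, -2.25, 0.0]
contact_force: [-0.8, 1.0, 5.7]
grip_width: 0.0002
gripper_force: 2.8
```

>>> {"name": "send_rows", "arguments": {
  "deltas": [
    {"dx": 0,"dy": 0,"dz": -1,"rx": 0,"ry": 0,"rz": 0},
    {"dx": 0,"dy": 0,"dz": -1,"rx": 0,"ry": 0,"rz": 0}
  ]
}}

```text
clock: 13.0
tcp_pos: [0.5974, 0.0059, 0.103]
orientation: [2.192, 2.25, 0.001]
contact_force: [0.5, -0.6, 1.4]
grip_width: -0.0
gripper_force: 1.2
```

>>> {"name": "send_rows", "arguments": {
  "deltas": [
    {"dx": 0,"dy": 0,"dz": -1,"rx": 0,"ry": 0,"rz": 0},
    {"dx": 0,"dy": 0,"dz": -1,"rx": 0,"ry": 0,"rz": 0}
  ]
}}

```text
clock: 13.17
tcp_pos: [0.5976, 0.006, 0.1027]
orientation: [2.192, 2.249, 0.002]
contact_force: [-1.3, -1.1, 7.0]
grip_width: -0.0
gripper_force: 3.3
```

>>> {"name": "send_rows", "arguments": {
  "deltas": [
    {"dx": 0,"dy": 0,"dz": -1,"rx": 0,"ry": 0,"rz": 0},
    {"dx": 0,"dy": 0,"dz": -1,"rx": 0,"ry": 0,"rz": 0}
  ]
}}

```text
clock: 13.33
tcp_pos: [0.5979, 0.006, 0.1023]
orientation: [2.191, 2.249, 0.002]
contact_force: [-2.8, -1.2, 11.4]
grip_width: -0.0001
gripper_force: 5.4
```

>>> {"name": "send_rows", "arguments": {
  "deltas": [
    {"dx": 0,"dy": 0,"dz": -1,"rx": 0,"ry": 0,"rz": 0},
    {"dx": 0,"dy": 0,"dz": -1,"rx": 0,"ry": 0,"rz": 0}
  ]
}}

```text
clock: 13.5
tcp_pos: [0.5976, 0.006, 0.1004]
orientation: [2.192, 2.249, 0.002]
contact_force: [0.5, 0.2, -0.1]
grip_width: 0.0002
gripper_force: 0.0
```

>>> {"name": "send_rows", "arguments": {
  "deltas": [
    {"dx": 0,"dy": 0,"dz": -1,"rx": 0,"ry": 0,"rz": 0},
    {"dx": 0,"dy": 0,"dz": -1,"rx": 0,"ry": 0,"rz": 0}
  ]
}}

```text
clock: 13.67
tcp_pos: [0.597, 0.0059, 0.0985]
orientation: [-2.192, -2.25, -0.0]
contact_force: [0.3, 0.1, 1.7]
grip_width: -0.0002
gripper_force: 0.8
```

>>> {"name": "send_rows", "arguments": {
  "deltas": [
    {"dx": 0,"dy": 0,"dz": -1,"rx": 0,"ry": 0,"rz": 0},
    {"dx": 0,"dy": 0,"dz": -1,"rx": 0,"ry": 0,"rz": 0}
  ]
}}

```text
clock: 13.83
tcp_pos: [0.5971, 0.0059, 0.0977]
orientation: [2.192, 2.25, 0.0]
contact_force: [-0.2, -0.1, 2.8]
grip_width: 0.0002
gripper_force: 1.7
```

>>> {"name": "send_rows", "arguments": {
  "deltas": [
    {"dx": 0,"dy": 0,"dz": -1,"rx": 0,"ry": 0,"rz": 0},
    {"dx": 0,"dy": 0,"dz": -1,"rx": 0,"ry": 0,"rz": 0}
  ]
}}

```text
clock: 14.0
tcp_pos: [0.5974, 0.006, 0.0975]
orientation: [2.192, 2.25, 0.001]
contact_force: [-2.2, -0.1, 10.2]
grip_width: 0.0002
gripper_force: 5.1
```

>>> {"name": "send_rows", "arguments": {
  "deltas": [
    {"dx": 0,"dy": 0,"dz": -0.6,"rx": 0,"ry": 0,"rz": 0},
    {"dx": 0,"dy": 0,"dz": -0.6,"rx": 0,"ry": 0,"rz": 0},
    {"dx": 0,"dy": 0,"dz": 6,"rx": 0,"ry": 0,"rz": 0},
    {"dx": 0,"dy": 0,"dz": 25,"rx": 0,"ry": 0,"rz": 0},
    {"dx": 0,"dy": -20,"dz": 40,"rx": 0,"ry": 0,"rz": 0}
  ]
}}

```text
clock: 14.42
tcp_pos: [0.5963, -0.0093, 0.1371]
orientation: [-2.183, -2.255, -0.002]
contact_force: [1.4, 0.8, 0.2]
grip_width: 0.0002
gripper_force: 0.0
```

>>> {"name": "send_rows", "arguments": {
  "deltas": [
    {"dx": 0,"dy": -25,"dz": 20,"rx": 0,"ry": 0,"rz": 0},
    {"dx": 0,"dy": -50,"dz": 20,"rx": 0,"ry": 0,"rz": 0},
    {"dx": 0,"dy": -75,"dz": 20,"rx": 0,"ry": 0,"rz": 0},
    {"dx": 0,"dy": -90,"dz": 20,"rx": 0,"ry": 0,"rz": 0},
    {"dx": 0,"dy": -90,"dz": 20,"rx": 0,"ry": 0,"rz": 0}
  ],
  "jaw": 62
}}

```text
clock: 14.83
tcp_pos: [0.5961, -0.1094, 0.1562]
orientation: [2.199, 2.243, -0.004]
contact_force: [-0.6, -1.0, 0.2]
grip_width: 0.06
gripper_force: 0.0
```

Run:
```python
from h import *
from m import LB,px
obs(); im=[]
for n,(y,x,h,w) in(('side',(170,320,90,70)),('top',(130,240,90,90))):
    f=grab(n); np.save(f'{n}7.npy',f,allow_pickle=True)
    im.append(cv2.resize(f['frame'][y:y+h,x:x+w],None,fx=5,fy=5,interpolation=cv2.INTER_CUBIC))
    C=cloud(f); m=(C[...,2]>.077)&(C[...,2]<.1)&(C[...,0]>.57)&(C[...,0]<.62)&(C[...,1]>-.06)&(C[...,1]<.03)
    P=C[m]; print(n,m.sum(),np.percentile(P,[2,50,90,98],axis=0).round(4) if m.sum() else '')
    if n=='top': print(f['frame'][175:180,300:318].astype(int).sum(2).mean(0).round())
cv2.imwrite('pics/both7.png',np.hstack(im))
```

```text
14.83 [ 0.5961 -0.1094  0.1562] [ 2.199  2.243 -0.004] [-0.6 -1.   0.2] 0.06 0.0
side 245 [[ 0.5815 -0.0432  0.0776]
 [ 0.5956 -0.021   0.084 ]
 [ 0.6079  0.0022  0.0879]
 [ 0.6114  0.0129  0.0894]]
top 309 [[ 0.5811 -0.0371  0.078 ]
 [ 0.5961 -0.0132  0.0825]
 [ 0.6093  0.0102  0.0859]
 [ 0.6124  0.0173  0.0876]]
[412. 414. 418. 401. 411. 405. 410. 388. 408. 426. 367. 218. 126. 143.
 132. 188. 225. 240.]
```

View pics/both7.png

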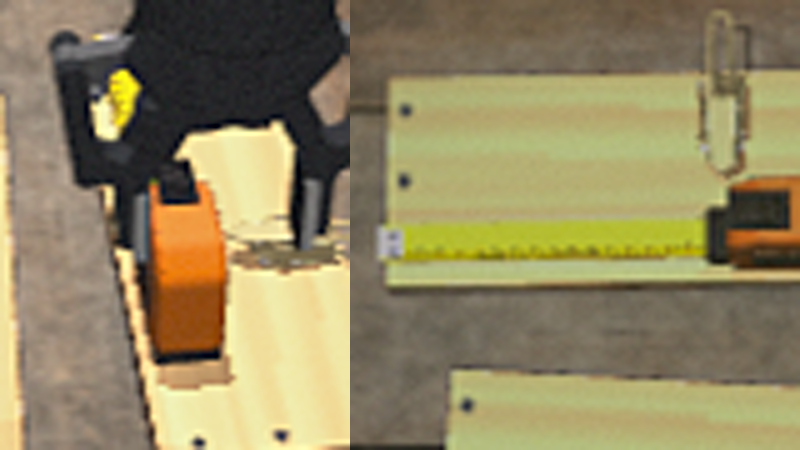

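The top crop shows the nose at x=706 against the latch's left side at 701, which is about 704 once the board's tilt is allowed for, so they match within about 2 mm. The hook is still on the end at x=390. Next: is the lock down?

Run:
```python
from h import *
for n in ('side0','side6','side7','top0','top7'):
    f=np.load(n+'.npy',allow_pickle=True).item(); C=cloud(f)
    v=f['frame'].astype(int).max(2); base=.045 if n[-1]=='0' else .018
    if base==.045: b=(abs(C[...,0]-.511)<.007)&(abs(C[...,1]+.238)<.01)
    else: b=(abs(C[...,0]-.5965)<.007)&(abs(C[...,1]-.005)<.01)
    m=b&(v<70)&(C[...,2]>base+.055)&(C[...,2]<base+.09)
    print(n,m.sum(),(np.percentile(C[m][:,2],[10,50,90])-base-.0015).round(4) if m.any() else '')
```

```text
side0 45 [0.0695 0.074  0.0753]
side6 36 [0.0679 0.072  0.075 ]
side7 32 [0.0669 0.0685 0.0697]
top0 61 [0.0635 0.0704 0.0736]
top7 43 [0.0649 0.0664 0.0682]
```

The lock top dropped by 4–5 mm in both cameras, so it is down. Regrip the locked tape.

>>> {"name": "send_rows", "arguments": {
  "deltas": [
    {"dx": 0.5,"dy": 25,"dz": 0,"rx": 0,"ry": 0,"rz": 0},
    {"dx": 0.5,"dy": 55,"dz": 0,"rx": 0,"ry": 0,"rz": 0},
    {"dx": 0.5,"dy": 80,"dz": 0,"rx": 0,"ry": 0,"rz": 0},
    {"dx": 0.5,"dy": 88,"dz": -10,"rx": 0,"ry": 0,"rz": 0},
    {"dx": 0.5,"dy": 88,"dz": -30,"rx": 0,"ry": 0,"rz": 0}
  ],
  "jaw": 64
}}

```text
clock: 15.35
tcp_pos: [0.599, -0.0099, 0.1286]
orientation: [2.183, 2.257, 0.009]
contact_force: [0.9, -0.5, 0.1]
grip_width: 0.0644
gripper_force: 0.0
```

>>> {"name": "send_rows", "arguments": {
  "deltas": [
    {"dx": 0,"dy": 0,"dz": -25,"rx": 0,"ry": 0,"rz": 0},
    {"dx": 0,"dy": 0,"dz": -50,"rx": 0,"ry": 0,"rz": 0},
    {"dx": 0,"dy": 0,"dz": -65,"rx": 0,"ry": 0,"rz": 0},
    {"dx": 0,"dy": 0,"dz": -70,"rx": 0,"ry": 0,"rz": 0},
    {"dx": 0,"dy": 0,"dz": -70,"rx": 0,"ry": 0,"rz": 0}
  ]
}}

```text
clock: 15.77
tcp_pos: [0.5961, -0.0151, 0.055]
orientation: [-2.189, -2.25, 0.003]
contact_force: [-1.1, 0.0, 0.1]
grip_width: 0.0638
gripper_force: 0.0
```

>>> {"name": "send_rows", "arguments": {
  "deltas": [
    {"dx": 0,"dy": 0,"dz": 0,"rx": 0,"ry": 0,"rz": 0},
    {"dx": 0,"dy": 0,"dz": 0,"rx": 0,"ry": 0,"rz": 0},
    {"dx": 0,"dy": 0,"dz": 0,"rx": 0,"ry": 0,"rz": 0},
    {"dx": 0,"dy": 0,"dz": 0,"rx": 0,"ry": 0,"rz": 0},
    {"dx": 0,"dy": 0,"dz": 0,"rx": 0,"ry": 0,"rz": 0}
  ],
  "jaw": 25,
  "newtons": 60
}}

```text
clock: 16.18
tcp_pos: [0.5981, -0.0158, 0.058]
orientation: [2.192, 2.249, 0.002]
contact_force: [-1.4, 1.3, 6.0]
grip_width: 0.0329
gripper_force: 60.1
```

Gripped, with the TCP 5 mm further forward than before, so the hook is 208.6 mm ahead of the TCP. Slacken the hook, lift, and carry across.

>>> {"name": "send_rows", "arguments": {
  "deltas": [
    {"dx": 0,"dy": 2,"dz": 1,"rx": 0,"ry": 0,"rz": 0},
    {"dx": -0.1,"dy": 5,"dz": 2,"rx": 0,"ry": 0,"rz": 0},
    {"dx": -0.1,"dy": 7,"dz": 4,"rx": 0,"ry": 0,"rz": 0},
    {"dx": -0.1,"dy": 8,"dz": 12,"rx": 0,"ry": 0,"rz": 0},
    {"dx": -0.1,"dy": 8,"dz": 30,"rx": 0,"ry": 0,"rz": 0}
  ]
}}

```text
clock: 16.6
tcp_pos: [0.5954, -0.0077, 0.0851]
orientation: [-2.189, -2.248, 0.005]
contact_force: [0.2, -0.3, -3.8]
grip_width: 0.0331
gripper_force: 60.1
```

>>> {"name": "send_rows", "arguments": {
  "deltas": [
    {"dx": -5,"dy": -2,"dz": 10,"rx": 0,"ry": 0,"rz": -0.4},
    {"dx": -18,"dy": -6,"dz": 18,"rx": 0,"ry": 0,"rz": -0.8},
    {"dx": -33,"dy": -11,"dz": 20,"rx": 0,"ry": 0,"rz": -1.2},
    {"dx": -48,"dy": -16,"dz": 20,"rx": 0,"ry": 0,"rz": -1.6},
    {"dx": -63,"dy": -20,"dz": 20,"rx": 0,"ry": 0,"rz": -2}
  ]
}}

```text
clock: 17.02
tcp_pos: [0.5336, -0.0287, 0.1075]
orientation: [2.232, 2.21, 0.001]
contact_force: [0.8, -0.2, -4.0]
grip_width: 0.0335
gripper_force: 60.4
```

>>> {"name": "send_rows", "arguments": {
  "deltas": [
    {"dx": -15,"dy": -5,"dz": 0,"rx": 0,"ry": 0,"rz": -0.4},
    {"dx": -30,"dy": -10,"dz": 0,"rx": 0,"ry": 0,"rz": -0.8},
    {"dx": -45,"dy": -15,"dz": 0,"rx": 0,"ry": 0,"rz": -1.2},
    {"dx": -60,"dy": -19,"dz": 0,"rx": 0,"ry": 0,"rz": -1.6},
    {"dx": -65,"dy": -19,"dz": 0,"rx": 0,"ry": 0,"rz": -1.6}
  ]
}}

```text
clock: 17.43
tcp_pos: [0.4665, -0.0484, 0.1068]
orientation: [-2.264, -2.178, 0.004]
contact_force: [-0.9, 0.0, -4.1]
grip_width: 0.0331
gripper_force: 60.3
```

>>> {"name": "send_rows", "arguments": {
  "deltas": [
    {"dx": 0,"dy": 0,"dz": 0,"rx": 0,"ry": 0,"rz": 0},
    {"dx": 0,"dy": 0,"dz": 0,"rx": 0,"ry": 0,"rz": 0},
    {"dx": 0,"dy": 0,"dz": 0,"rx": 0,"ry": 0,"rz": 0}
  ]
}}

```text
clock: 17.68
tcp_pos: [0.4707, -0.0467, 0.1072]
orientation: [2.261, 2.18, 0.003]
contact_force: [0.1, 0.2, -4.2]
grip_width: 0.0333
gripper_force: 60.3
```

Run:
```python
from h import *
from m import BB
o=r.get_obs(); obs(); p=o['tcp_pos']; c,s=np.cos(BB[2]),np.sin(BB[2]); d=np.array(p[:2])-BB[:2]
print('tcp in board',d@[c,s],d@[-s,c],'hook y',d@[-s,c]+.2086)
f=grab('top'); np.save('top8.npy',f,allow_pickle=True)
cv2.imwrite('pics/top8.png',cv2.resize(f['frame'][150:265,220:380],None,fx=4.5,fy=4.5,interpolation=cv2.INTER_CUBIC))
```

```text
17.68 [ 0.4707 -0.0467  0.1072] [2.261 2.18  0.003] [ 0.1  0.2 -4.2] 0.0333 60.3
tcp in board 0.006520045122481762 -0.05529634353743136 hook y 0.15330365646256866
```

View pics/top8.png

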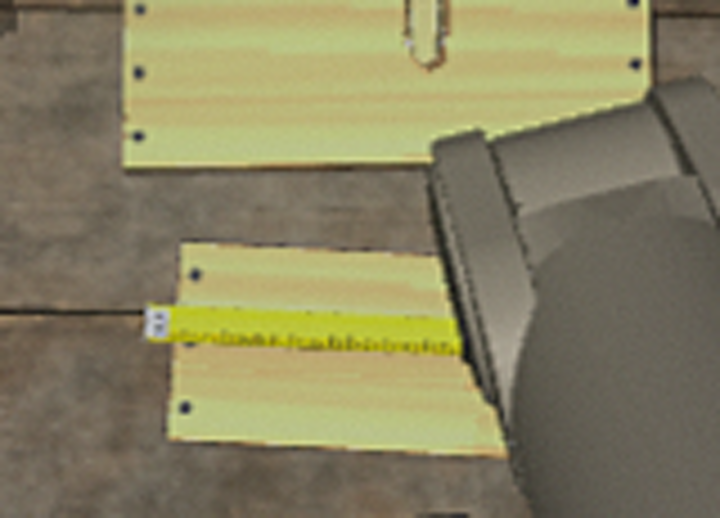

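The top crop shows the blade straight along the bare board, with its hook's outer end at (147,322), past the board's end at x≈177 with some height parallax. I'll add 6 mm of clearance and lower in stages.

>>> {"name": "send_rows", "arguments": {
  "deltas": [
    {"dx": 0.2,"dy": 5,"dz": -10,"rx": 0,"ry": 0,"rz": 0},
    {"dx": 0.2,"dy": 6,"dz": -25,"rx": 0,"ry": 0,"rz": 0},
    {"dx": 0.2,"dy": 6,"dz": -37,"rx": 0,"ry": 0,"rz": 0},
    {"dx": 0.2,"dy": 6,"dz": -42,"rx": 0,"ry": 0,"rz": 0},
    {"dx": 0.2,"dy": 6,"dz": -42,"rx": 0,"ry": 0,"rz": 0}
  ]
}}

```text
clock: 18.15
tcp_pos: [0.4688, -0.0405, 0.0631]
orientation: [-2.26, -2.179, 0.002]
contact_force: [-0.8, -0.2, -3.2]
grip_width: 0.0329
gripper_force: 60.3
```

>>> {"name": "send_rows", "arguments": {
  "deltas": [
    {"dx": 0,"dy": 0,"dz": -2,"rx": 0,"ry": 0,"rz": 0},
    {"dx": 0,"dy": 0,"dz": -4,"rx": 0,"ry": 0,"rz": 0},
    {"dx": 0,"dy": 0,"dz": -4,"rx": 0,"ry": 0,"rz": 0}
  ]
}}

```text
clock: 18.4
tcp_pos: [0.4699, -0.041, 0.0608]
orientation: [2.262, 2.18, 0.001]
contact_force: [-0.8, 0.8, -4.8]
grip_width: 0.0331
gripper_force: 60.3
```

>>> {"name": "send_rows", "arguments": {
  "deltas": [
    {"dx": 0,"dy": 0,"dz": -1.2,"rx": 0,"ry": 0,"rz": 0},
    {"dx": 0,"dy": 0,"dz": -1.2,"rx": 0,"ry": 0,"rz": 0}
  ]
}}

```text
clock: 18.57
tcp_pos: [0.4698, -0.0412, 0.0597]
orientation: [2.262, 2.18, 0.001]
contact_force: [-0.9, -0.0, -3.7]
grip_width: 0.0331
gripper_force: 60.3
```

>>> {"name": "send_rows", "arguments": {
  "deltas": [
    {"dx": 0,"dy": 0,"dz": -1.2,"rx": 0,"ry": 0,"rz": 0},
    {"dx": 0,"dy": 0,"dz": -1.2,"rx": 0,"ry": 0,"rz": 0}
  ]
}}

```text
clock: 18.73
tcp_pos: [0.4696, -0.0411, 0.0583]
orientation: [2.262, 2.18, 0.0]
contact_force: [-1.2, -1.3, -3.9]
grip_width: 0.0329
gripper_force: 60.3
```

No early contact, so the hook is past the end. Draw it back until it bears.

>>> {"name": "send_rows", "arguments": {
  "deltas": [
    {"dx": -0.1,"dy": -2,"dz": 0,"rx": 0,"ry": 0,"rz": 0},
    {"dx": -0.2,"dy": -5,"dz": 0,"rx": 0,"ry": 0,"rz": 0},
    {"dx": -0.2,"dy": -5,"dz": 0,"rx": 0,"ry": 0,"rz": 0}
  ]
}}

```text
clock: 18.98
tcp_pos: [0.4693, -0.0469, 0.0583]
orientation: [2.263, 2.179, -0.001]
contact_force: [0.4, 0.8, -4.1]
grip_width: 0.0333
gripper_force: 60.4
```

>>> {"name": "send_rows", "arguments": {
  "deltas": [
    {"dx": 0,"dy": -1,"dz": 0,"rx": 0,"ry": 0,"rz": 0},
    {"dx": 0,"dy": -1.5,"dz": 0,"rx": 0,"ry": 0,"rz": 0},
    {"dx": 0,"dy": -1.5,"dz": 0,"rx": 0,"ry": 0,"rz": 0}
  ]
}}

```text
clock: 19.23
tcp_pos: [0.4694, -0.0478, 0.0583]
orientation: [2.262, 2.18, 0.0]
contact_force: [-0.2, 1.3, -3.8]
grip_width: 0.0333
gripper_force: 60.3
```

>>> {"name": "send_rows", "arguments": {
  "deltas": [
    {"dx": 0,"dy": -1,"dz": 0,"rx": 0,"ry": 0,"rz": 0},
    {"dx": 0,"dy": -1,"dz": 0,"rx": 0,"ry": 0,"rz": 0}
  ]
}}

```text
clock: 19.4
tcp_pos: [0.4694, -0.0487, 0.0583]
orientation: [2.262, 2.18, -0.0]
contact_force: [0.4, 0.3, -3.9]
grip_width: 0.033
gripper_force: 60.3
```

Run:
```python
from h import *
from m import BB
o=r.get_obs(); obs(); p=o['tcp_pos']; c,s=np.cos(BB[2]),np.sin(BB[2]); d=np.array(p[:2])-BB[:2]
print('tcp in board',d@[c,s],d@[-s,c],'hook y',d@[-s,c]+.2086)
f=grab('top'); np.save('top9.npy',f,allow_pickle=True)
for y in (216,218,220,222,224,226): print(y,f['frame'][y,248:268].astype(int).sum(1))
```

```text
19.4 [ 0.4694 -0.0487  0.0583] [ 2.262  2.18  -0.   ] [ 0.4  0.3 -3.9] 0.033 60.3
tcp in board 0.005243162458483862 -0.05739158997053503 hook y 0.15120841002946497
216 [310 306 297 302 327 334 338 320 311 299 275 392 497 512 517 507 505 505
 505 499]
218 [305 310 320 307 307 298 292 296 319 306 285 457 545 525 523 518 518 520
 524 518]
220 [309 323 325 314 314 314 343 356 376 391 398 421 438 455 462 423 452 484
 490 482]
222 [314 326 310 306 321 308 275 262 298 508 607 443 395 431 391 428 435 423
 433 422]
224 [268 262 272 277 275 282 281 234 322 525 598 580 598 546 454 448 440 443
 449 440]
226 [283 298 284 293 309 299 293 277 438 583 615 500 545 538 353 376 366 330
 337 381]
```

>>> {"name": "send_rows", "arguments": {
  "deltas": [
    {"dx": 0,"dy": -0.8,"dz": 0,"rx": 0,"ry": 0,"rz": 0},
    {"dx": 0,"dy": -0.8,"dz": 0,"rx": 0,"ry": 0,"rz": 0},
    {"dx": 0,"dy": -0.8,"dz": 0,"rx": 0,"ry": 0,"rz": 0}
  ]
}}

```text
clock: 19.7
tcp_pos: [0.4694, -0.0494, 0.0583]
orientation: [-2.262, -2.18, 0.0]
contact_force: [0.8, -0.3, -3.4]
grip_width: 0.0333
gripper_force: 60.3
```

>>> {"name": "send_rows", "arguments": {
  "deltas": [
    {"dx": 0,"dy": -0.8,"dz": 0,"rx": 0,"ry": 0,"rz": 0},
    {"dx": 0,"dy": -0.8,"dz": 0,"rx": 0,"ry": 0,"rz": 0},
    {"dx": 0,"dy": -0.8,"dz": 0,"rx": 0,"ry": 0,"rz": 0}
  ]
}}

```text
clock: 19.95
tcp_pos: [0.4693, -0.0502, 0.0583]
orientation: [-2.262, -2.18, 0.0]
contact_force: [0.1, -0.9, -3.2]
grip_width: 0.0331
gripper_force: 60.3
```

>>> {"name": "send_rows", "arguments": {
  "deltas": [
    {"dx": 0,"dy": -0.8,"dz": 0,"rx": 0,"ry": 0,"rz": 0},
    {"dx": 0,"dy": -0.8,"dz": 0,"rx": 0,"ry": 0,"rz": 0},
    {"dx": 0,"dy": -0.8,"dz": 0,"rx": 0,"ry": 0,"rz": 0}
  ]
}}

```text
clock: 20.2
tcp_pos: [0.4693, -0.051, 0.0583]
orientation: [-2.262, -2.18, 0.0]
contact_force: [-0.3, 0.4, -4.2]
grip_width: 0.0331
gripper_force: 60.3
```

>>> {"name": "send_rows", "arguments": {
  "deltas": [
    {"dx": 0,"dy": -0.8,"dz": 0,"rx": 0,"ry": 0,"rz": 0},
    {"dx": 0,"dy": -0.8,"dz": 0,"rx": 0,"ry": 0,"rz": 0},
    {"dx": 0,"dy": -0.8,"dz": 0,"rx": 0,"ry": 0,"rz": 0}
  ]
}}

```text
clock: 20.45
tcp_pos: [0.4694, -0.0515, 0.0583]
orientation: [-2.262, -2.18, -0.0]
contact_force: [-0.2, 0.6, -4.7]
grip_width: 0.033
gripper_force: 60.3
```

>>> {"name": "send_rows", "arguments": {
  "deltas": [
    {"dx": 0,"dy": -0.8,"dz": 0,"rx": 0,"ry": 0,"rz": 0},
    {"dx": 0,"dy": -0.8,"dz": 0,"rx": 0,"ry": 0,"rz": 0},
    {"dx": 0,"dy": -0.8,"dz": 0,"rx": 0,"ry": 0,"rz": 0}
  ]
}}

```text
clock: 20.7
tcp_pos: [0.4694, -0.0521, 0.0583]
orientation: [-2.261, -2.18, -0.001]
contact_force: [0.6, 3.3, -5.2]
grip_width: 0.033
gripper_force: 60.2
```

Run:
```python
from h import *
from m import BB,LB
obs(); f=grab('top'); np.save('top10.npy',f,allow_pickle=True)
# left edge of white label/hook on each board, relative to board end (sub-pixel, mid-level 400/410)
def edge(g,y,x0,lev):
    v=g[y,x0:x0+20].astype(int).sum(1)
    i=np.argmax(v>lev); return x0+i-1+(lev-v[i-1])/(v[i]-v[i-1])
t7=np.load('top7.npy',allow_pickle=True).item()
for n,g,B,rows,x0 in(('latched7',t7['frame'],LB,range(168,186),238),('bare9',np.load('top9.npy',allow_pickle=True).item()['frame'],BB,range(212,240),248),('bare10',f['frame'],BB,range(212,240),248)):
    c,s=np.cos(B[2]),np.sin(B[2]); out=[]
    for y in rows:
        e=edge(g,y,x0,410); P=onplane(f,[(e,y)],.018)[0,:2]-B[:2]; out.append(((P@[c,s]*1000).round(0),(P@[-s,c]*1000).round(1)))
    print(n,[(int(a),float(b)) for a,b in out])
```

```text
20.7 [ 0.4694 -0.0521  0.0583] [-2.261e+00 -2.180e+00 -1.000e-03] [ 0.6  3.3 -5.2] 0.033 60.2
latched7 [(-6, 149.3), (-9, 149.5), (-11, 149.8), (-14, 149.4), (-17, 148.6), (-19, 148.5), (-22, 148.3), (-24, 153.7), (-27, 154.7), (-29, 154.3), (-32, 154.4), (-35, 154.6), (-37, 154.5), (-40, 154.5), (-43, 148.0), (-45, 148.9), (-48, 149.7), (-50, 149.4)]
bare9 [(33, 148.9), (31, 149.8), (28, 149.4), (26, 149.6), (23, 149.3), (21, 150.3), (18, 150.1), (16, 149.3), (13, 150.2), (10, 155.4), (8, 154.8), (5, 154.5), (3, 154.7), (0, 155.6), (-2, 155.8), (-5, 153.2), (-7, 148.8), (-9, 148.8), (-12, 150.0), (-14, 149.5), (-17, 149.3), (-19, 148.7), (-22, 149.1), (-24, 149.1), (-27, 148.3), (-29, 148.8), (-32, 149.1), (-34, 150.0)]
bare10 [(33, 149.0), (31, 149.6), (28, 149.6), (26, 149.5), (23, 149.4), (21, 150.3), (18, 150.1), (16, 149.2), (13, 150.1), (10, 152.8), (8, 152.4), (5, 152.1), (3, 153.0), (0, 153.3), (-2, 153.1), (-5, 152.3), (-7, 149.0), (-9, 148.9), (-12, 150.0), (-14, 149.5), (-17, 149.1), (-19, 148.7), (-22, 149.1), (-24, 149.0), (-27, 148.5), (-29, 149.0), (-32, 149.1), (-34, 149.9)]
```

The force has risen to 3.3 N, so the hook bears on the end. Ease the tension slightly, set down, release, retreat.

>>> {"name": "send_rows", "arguments": {
  "deltas": [
    {"dx": 0,"dy": 0.6,"dz": 0,"rx": 0,"ry": 0,"rz": 0},
    {"dx": 0,"dy": 0.6,"dz": -0.8,"rx": 0,"ry": 0,"rz": 0},
    {"dx": 0,"dy": 0.6,"dz": -1.3,"rx": 0,"ry": 0,"rz": 0},
    {"dx": 0,"dy": 0.6,"dz": -1.3,"rx": 0,"ry": 0,"rz": 0}
  ]
}}

```text
clock: 21.08
tcp_pos: [0.4694, -0.0518, 0.058]
orientation: [2.262, 2.18, -0.0]
contact_force: [-4.8, 2.9, 9.6]
grip_width: 0.033
gripper_force: 62.2
```

>>> {"name": "send_rows", "arguments": {
  "deltas": [
    {"dx": 0,"dy": 0,"dz": 0,"rx": 0,"ry": 0,"rz": 0},
    {"dx": 0,"dy": 0,"dz": 0,"rx": 0,"ry": 0,"rz": 0},
    {"dx": 0,"dy": 0,"dz": 0,"rx": 0,"ry": 0,"rz": 0}
  ],
  "jaw": 64
}}

```text
clock: 21.33
tcp_pos: [0.4698, -0.0526, 0.0573]
orientation: [2.262, 2.179, 0.0]
contact_force: [-0.1, -0.3, -0.1]
grip_width: 0.0639
gripper_force: 0.0
```

>>> {"name": "send_rows", "arguments": {
  "deltas": [
    {"dx": 0,"dy": 0,"dz": 12,"rx": 0,"ry": 0,"rz": 0},
    {"dx": 0,"dy": 0,"dz": 35,"rx": 0,"ry": 0,"rz": 0},
    {"dx": 0,"dy": 0,"dz": 65,"rx": 0,"ry": 0,"rz": 0},
    {"dx": 0,"dy": -20,"dz": 95,"rx": 0,"ry": 0,"rz": 0},
    {"dx": 0,"dy": -50,"dz": 100,"rx": 0,"ry": 0,"rz": 0}
  ]
}}

```text
clock: 21.75
tcp_pos: [0.4726, -0.1002, 0.1617]
orientation: [2.252, 2.182, 0.008]
contact_force: [1.4, -0.8, 0.5]
grip_width: 0.0642
gripper_force: 0.0
```

>>> {"name": "send_rows", "arguments": {
  "deltas": [
    {"dx": 0,"dy": -30,"dz": 0,"rx": 0,"ry": 0,"rz": 0},
    {"dx": 0,"dy": -60,"dz": 0,"rx": 0,"ry": 0,"rz": 0},
    {"dx": 0,"dy": -80,"dz": 0,"rx": 0,"ry": 0,"rz": 0},
    {"dx": 0,"dy": -90,"dz": 0,"rx": 0,"ry": 0,"rz": 0},
    {"dx": 0,"dy": -90,"dz": 0,"rx": 0,"ry": 0,"rz": 0}
  ]
}}

```text
clock: 22.17
tcp_pos: [0.469, -0.1946, 0.1569]
orientation: [2.266, 2.175, -0.001]
contact_force: [0.2, 1.0, 0.0]
grip_width: 0.064
gripper_force: 0.0
```

Run:
```python
from h import *
from m import BB
obs(); f=grab('top'); s=grab('side')
c,sn=np.cos(BB[2]),np.sin(BB[2]); out=[]
for y in range(212,240):
    v=f['frame'][y,248:268].astype(int).sum(1); i=np.argmax(v>410); e=248+i-1+(410-v[i-1])/(v[i]-v[i-1])
    P=onplane(f,[(e,y)],.018)[0,:2]-BB[:2]; out.append((int(P@[c,sn]*1000),float((P@[-sn,c]*1000).round(1))))
print(out)
C=cloud(f); m=(C[...,2]>.06)&(C[...,2]<.095)&(C[...,0]>.42)&(C[...,0]<.52)&(C[...,1]>-.13)&(C[...,1]<.0)
print(m.sum(),np.percentile(C[m],[2,50,95,98],axis=0).round(4), cv2.minAreaRect((C[m][:,:2]*1000).astype(np.float32)))
im=[cv2.resize(s['frame'][170:290,255:345],(400,533)),cv2.resize(f['frame'][190:270,240:340],(400,320))]
im[1]=np.vstack([im[1],np.zeros((213,400,3),np.uint8)]); cv2.imwrite('pics/final.png',np.hstack(im))
```

```text
22.17 [ 0.469  -0.1946  0.1569] [ 2.266e+00  2.175e+00 -1.000e-03] [0.2 1.  0. ] 0.064 0.0
[(33, 148.6), (30, 149.4), (28, 149.1), (25, 149.2), (23, 148.9), (20, 150.1), (18, 149.8), (15, 148.9), (12, 151.9), (10, 152.7), (7, 152.2), (5, 152.1), (2, 152.9), (0, 153.1), (-2, 153.0), (-4, 150.6), (-6, 148.4), (-9, 148.6), (-12, 149.9), (-14, 149.1), (-16, 148.8), (-19, 148.4), (-21, 148.8), (-24, 148.8), (-26, 148.0), (-29, 148.7), (-31, 148.8), (-34, 149.8)]
419 [[ 0.452  -0.0827  0.0645]
 [ 0.4676 -0.0494  0.082 ]
 [ 0.4839 -0.0196  0.0869]
 [ 0.4844 -0.0173  0.088 ]] ((467.80767822265625, -49.95343017578125), (65.86274719238281, 34.328948974609375), 89.7818832397461)
```

Run:
```python
from h import *
from m import BB
f=grab('top'); C=cloud(f); hsv=cv2.cvtColor(f['frame'],cv2.COLOR_BGR2HSV)
c,s=np.cos(BB[2]),np.sin(BB[2]); D=C[...,:2]-BB[:2]; X=D@[c,s]; Y=D@[-s,c]
m=(hsv[...,1]>200)&(hsv[...,0]>22)&(hsv[...,0]<35)&(abs(X)<.04)&(Y>-.02)&(Y<.16)
for a in np.arange(.0,.15,.03):
    k=m&(Y>a)&(Y<a+.03); print(round(a,2),k.sum(),'x',X[k].mean().round(4),'z',C[k][:,2].mean().round(4))
k=(abs(X-.004)<.007)&(Y>.140)&(Y<.149); print('hook end blade z',np.median(C[k][:,2])); k=(abs(X+.03)<.007)&(Y>.13)&(Y<.149); print('board z',np.median(C[k][:,2]))
s0=np.load('top0.npy',allow_pickle=True).item()['frame']
for n,(y0,y1,x0,x1) in dict(pen=(258,278,265,330),latch=(258,280,352,396),driver=(165,255,183,215)).items():
    print(n,cv2.phaseCorrelate(cv2.cvtColor(s0[y0:y1,x0:x1],6).astype(float),cv2.cvtColor(f['frame'][y0:y1,x0:x1],6).astype(float)))
```

```text
0.0 35 x 0.0022 z 0.0219
0.03 36 x 0.0016 z 0.0221
0.06 37 x 0.0033 z 0.0218
0.09 31 x 0.0019 z 0.0218
0.12 22 x 0.0018 z 0.0213
hook end blade z 0.022562878407390352
board z 0.01761580514024519
pen ((-0.0798130990651984, 0.06504621843531488), 0.9788222967397979)
latch ((0.4273840021532358, 0.06674254106644817), 0.9944851400234779)
driver ((0.0516901038755595, 0.013076760071726312), 0.9880063552793359)
```

The blade lies flat about 4 mm above the board, straight along it and parallel (x 0.002 throughout). The hook is over the end and the bystanders have not moved. Handing in.

```bash
python3 -c "
from bench import r
print(r.hand_in())"
```

```text
the job is handed in; nothing more can be done
None
```

The job is handed in, with no verdict returned: the locked tape stands on the bare board, hook on its left-hand end and blade straight along it, and the pen, spare latch and screwdriver did not move, but I viewed 13 pictures against your limit of 10.

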